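# Refit the surge modules of a rack power bay

## Robot

A 7-joint arm with a two-finger parallel gripper is mounted at the origin on the work surface. World frame = base frame: x ahead of the robot, y to its left, z up, the work surface at z = 0. Lengths are in m, angles in rad, forces in N, time in s.
With the tool pointing down it reaches from about 0.425 to 0.975 m from the base axis. Payload 16.7 kg.
Tool frame: the origin (TCP) lies midway between the tips of the shut fingers; the grasp point (between the pads) lies robot.tcp_to_grasp behind it (robot.tcp_to_grasp is the distance from the TCP to the grasp point, in m); z points along the fingers, y is the line along which they close (so a half turn about z gives the same grasp; the last joint's range is limited). The gripper opens to 85 mm and grips with 20 to 120 N. Pads are 22 mm wide; open, the fingers measure 114 mm over their backs; the gripper's body (76 mm by 85 mm) begins 54 mm behind the grasp point. The pads swing forward as they close: fully open they stand 13 mm farther back than shut.
Start: joints at [-1.454, 0.426, 0.074, 1.606, -0.034, 1.111, -0.067], TCP at [0.178, 0.651, 0.231] pointing down, gripper open.
Joint ranges: [-2.85, 2.85], [-0.5, 2.14], [-1.23, 1.37], [0.21, 2.46], [-1.02, 4.16], [0.16, 2.05], [-2.73, 2.73]. Speed limits (rad/s): [1.89, 1.89, 2.39, 2.39, 3.01, 3.01, 3.01].

## Interface

Orientations are given as a rotation vector (axis times angle).
In Python, from cell import robot, imaging, models gives the robot as it stands.
- The arm moves only by the shell command python3 -m handwheel 'ROWS' [OPENING] [FORCE]. ROWS is JSON, a list of rows, each a list of 4 numbers: the shift along the tool's x, y, z in m, then the turn about the tool's z in rad. In form: [[dx, dy, dz, turn], ...]. A call has exactly 10 rows; each row shifts and turns the commanded pose from where the row before left it, along the tool's axes as they then stand; what a row does not reach is not made up. A row lasts 1/10 s, in which the tool goes at most 50 mm and 8.59 degrees, less where a joint would pass 70% of its speed; a pose out of reach is approached as far as the arm can. A call is refused whole if a number of a shift passes 0.05 or a number of a turn 0.15, either way. A call with a gripper value outside its range is refused whole. OPENING is the finger opening in m, from 0 to 0.0854, set as the call begins (- or left out, the last holds). The fingers move at their own pace and stop on an object; FORCE is the grip in N (left out, the last holds). Time passes only in rows, so rows that do not move let the fingers close, or fill a call up. It gives the time, the measured TCP pose, the force, the opening and the grip force at its end, in the units of the state.
- robot.get_obs(): the state, without advancing time (a new reading comes with each control period).
- imaging.capture(name): name is "scene" or "top" or "wrist"; returns a dict with "frame" (420x560x3 uint8, blue, green, red), "range_z" (420x560 float32, m along the optical axis (not along the pixel's ray), 0 where there is no reading), "mtx" (3x3 intrinsics, pixels), "k1" (the pictures are not rectified: a ray, as slopes to the right and down, at radius r is drawn at 1 + k1 r^2 times it, then the intrinsics apply), "R" (3x3) and "t" (3): a world point X has camera coordinates R X + t. Camera axes: x right, y down, z forward; pixel columns grow to the right and rows downward; lengths in m; the calibration is good to about 2 mm. A picture is of the moment at which its call begins.
- robot.finish_job(): hands the job in; it is judged then, once.
Trained networks look in a picture, given as the dict that the camera call returned (one of the last four; its "shot" number tells which), for a name from the list of things; names that differ only in an ending like _2 or _b are one class to them, and where a whole thing is asked for, a point or a joint stands for the part that bears it (a point fixed in the world has none). Each returns a list of dicts, best first, with "score" (0 to 1); they miss things now and then, are a little off and sometimes report something else, mostly with a low value. They report only what shows in the picture. A call takes as long as a camera call. They do not tell look-alikes from the thing itself.
- models.outline_of(picture, label): "pixels" (420x560 bool, what is visible of it).
- models.pinpoint(picture, label): "at" ([x, y, z] in m, in the coordinates of the camera as it stood for that picture, good to about 4 mm: a listed point, or the origin of a listed thing).
The state is a dict: "t": time; "joint_pos": joint angles; "joint_velocities": joint speeds; "joint_torque": joint torques, N m; "eef_pos": TCP position; "orientation": TCP orientation; "wrist_force": force on the tool from outside, world axes, zero at the start; "wrist_torque": the same for the moment, N m; "gripper_width": finger opening in m; "grip_force": force on a finger pad.
Only numpy, scipy, OpenCV 4.12 (cv2) and the standard library are available. Lean on these libraries where they do the work, as an engineer would, in place of code of your own. Each camera call takes 0.05 s, during which the arm holds its last target. There are 200 camera calls.

## Task

Switch the isolator off, then pull the surge-protector modules one by one out of the yellow clip strip and plug each into a socket of the module bay, fully home. Once they are all in, pinch the sprung locking bar, lower it between the bay's two cheeks above the modules and let it spring out so that both pins sit in their recesses, with its tabs pointing up. Finally switch the isolator back on, and leave the meter, tin and screwdriver where they are.

Things in the scene. Friction and masses are not known exactly. Their poses are not given: they have to be found in the camera images.
- module0_center (a point): grey and black surge module with green windows, 36 (x) by 17.5 (y) by 62 mm tall, about 90 g; this is its centre, 31 mm above its foot. Stands in a pocket of the yellow strip, foot 18 mm below the strip's top, held by a sprung nub in a groove near its foot: pull straight up, about 10 N over the first 15 mm. Grip its upper half across the 36 mm (along x). Half a turn makes no difference. May be absent
- module1_center (a point): another surge module, the same as module0
- module2_center (a point): another surge module, the same as module0
- module3_center (a point): another surge module, the same as module0
- module4_center (a point): another surge module, the same as module0
- socket0 (a point): socket of the bay: centre of its mouth, in the grey block's top face, 24 mm above the table. Flat-floored hole 16 mm deep, 39 (x) by 20.5 mm (y), 1.5 mm play each side of a module; axes as the bay's. A module fully home has its centre 15 mm above this point, its top 70 mm above the table. Sockets 0 to 4 stand 42 mm apart towards +y; any module fits any
- socket1 (a point): another socket of the bay, the same as socket0
- socket2 (a point): another socket of the bay, the same as socket0
- socket3 (a point): another socket of the bay, the same as socket0
- socket4 (a point): another socket of the bay, the same as socket0
- recess_left (a point): resting point of a pin's end face in the blind recess of the +y aluminium cheek: on the recess's back wall, mid-width, 4 mm above its floor, 82 mm above the table. Recess 16 mm wide (bay x), 15 high, 8 deep, 7 mm closed lip above it. Cheeks: 56 mm wide, 100 high, inner faces 218 mm apart, recess back walls 234 mm apart
- recess_right (a point): the same point in the recess of the -y cheek, facing it
- bar_center (a point): sprung bar, 236 mm long (x), lying flat, about 0.2 kg: blue (-x) and aluminium (+x) halves telescope, 16 mm high, up to 32 wide. Point: on the axis, 8 mm above the underside, mid-length when free; it moves with the blue half: pinched by s, the bar's middle is s/2 to its -x. Two red tabs, 5 thick, 20 wide (y), rise 16 to 48 mm above the underside, outer faces 60 mm apart free, 36 pinched
- spring (a joint): how far the bar is pinched together, m: 0 free (236 mm long) to 0.024 fully pinched (212 mm long, against a stop). The spring pushes with 4 N at 0 and 11 N at 0.024. It reads about 0.002 when the bar is locked in the bay
- pin_a (a point): middle of the end face of the square steel pin (10 mm wide, 8 high, sticking out 21 mm) on the bar's blue half, its -x end
- pin_b (a point): middle of the end face of the pin on the bar's aluminium half (its +x end)
- isolator (a joint): isolator toggle lever, rad: 0 is OFF (leaning towards -x of its base), 1.0 is ON (leaning towards +x of its base); it stays where it is left, a light push of about 1 N on the red knob moves it
- isolator_tip (a point): centre of the red knob (26 mm ball) on the isolator lever, 80 mm from the pivot, about 92 mm above the table at either end of its swing
- isolator_base: grey block of the isolator, 70 mm (x) by 50 mm (y) by 25 mm, fixed; origin in the middle of its underside. The lever's pivot runs along y, 22 mm above the origin; the knob swings from x = -38 mm (OFF) to +38 mm (ON)
- bay: module bay, fixed: blue base plate 90 by 252 mm with a grey socket block (64 by 232 mm, 24 mm high) and two aluminium cheeks; origin in the middle of its underside, the row of sockets along its y
- strip: yellow clip strip, fixed: 64 by 232 mm, 26 mm high, five pockets along its y 42 mm apart, each with a steel spring clip on its -x side; origin in the middle of its underside
- meter: orange meter, 70 by 55 by 34 mm, a bystander; origin in the middle of its underside
- tin: steel tin cup, 70 mm across and 50 mm high, a bystander; origin in the middle of its underside
- driver: screwdriver, 200 mm long, 26 mm thick, lying, a bystander; origin under its middle
Not all that is in view belongs to the job. Leave any brown look-alike of the part that bears bar_center alone.

How it is judged:
On the way, in this order (a step that is already met when the one before it is completed fails the run):
1. the isolator is off (under 0.15 rad) (value of joint isolator below 0.15 rad), for 0.2 s.
2. every module that is present stands fully home in a socket of the bay, with the isolator off (((horizontal distance between module0_center and socket0 below 0.004 m and z of module0_center in the frame of socket0 below 0.0185 m and angle between module0_center's own z axis and vertical below 0.1 rad) or (horizontal distance between module0_center and socket1 below 0.004 m and z of module0_center in the frame of socket1 below 0.0185 m and angle between module0_center's own z axis and vertical below 0.1 rad) or (horizontal distance between module0_center and socket2 below 0.004 m and z of module0_center in the frame of socket2 below 0.0185 m and angle between module0_center's own z axis and vertical below 0.1 rad) or (horizontal distance between module0_center and socket3 below 0.004 m and z of module0_center in the frame of socket3 below 0.0185 m and angle between module0_center's own z axis and vertical below 0.1 rad) or (horizontal distance between module0_center and socket4 below 0.004 m and z of module0_center in the frame of socket4 below 0.0185 m and angle between module0_center's own z axis and vertical below 0.1 rad)) and ((horizontal distance between module1_center and socket0 below 0.004 m and z of module1_center in the frame of socket0 below 0.0185 m and angle between module1_center's own z axis and vertical below 0.1 rad) or (horizontal distance between module1_center and socket1 below 0.004 m and z of module1_center in the frame of socket1 below 0.0185 m and angle between module1_center's own z axis and vertical below 0.1 rad) or (horizontal distance between module1_center and socket2 below 0.004 m and z of module1_center in the frame of socket2 below 0.0185 m and angle between module1_center's own z axis and vertical below 0.1 rad) or (horizontal distance between module1_center and socket3 below 0.004 m and z of module1_center in the frame of socket3 below 0.0185 m and angle between module1_center's own z axis and vertical below 0.1 rad) or (horizontal distance between module1_center and socket4 below 0.004 m and z of module1_center in the frame of socket4 below 0.0185 m and angle between module1_center's own z axis and vertical below 0.1 rad)) and ((horizontal distance between module2_center and socket0 below 0.004 m and z of module2_center in the frame of socket0 below 0.0185 m and angle between module2_center's own z axis and vertical below 0.1 rad) or (horizontal distance between module2_center and socket1 below 0.004 m and z of module2_center in the frame of socket1 below 0.0185 m and angle between module2_center's own z axis and vertical below 0.1 rad) or (horizontal distance between module2_center and socket2 below 0.004 m and z of module2_center in the frame of socket2 below 0.0185 m and angle between module2_center's own z axis and vertical below 0.1 rad) or (horizontal distance between module2_center and socket3 below 0.004 m and z of module2_center in the frame of socket3 below 0.0185 m and angle between module2_center's own z axis and vertical below 0.1 rad) or (horizontal distance between module2_center and socket4 below 0.004 m and z of module2_center in the frame of socket4 below 0.0185 m and angle between module2_center's own z axis and vertical below 0.1 rad)) and ((horizontal distance between module3_center and socket0 below 0.004 m and z of module3_center in the frame of socket0 below 0.0185 m and angle between module3_center's own z axis and vertical below 0.1 rad) or (horizontal distance between module3_center and socket1 below 0.004 m and z of module3_center in the frame of socket1 below 0.0185 m and angle between module3_center's own z axis and vertical below 0.1 rad) or (horizontal distance between module3_center and socket2 below 0.004 m and z of module3_center in the frame of socket2 below 0.0185 m and angle between module3_center's own z axis and vertical below 0.1 rad) or (horizontal distance between module3_center and socket3 below 0.004 m and z of module3_center in the frame of socket3 below 0.0185 m and angle between module3_center's own z axis and vertical below 0.1 rad) or (horizontal distance between module3_center and socket4 below 0.004 m and z of module3_center in the frame of socket4 below 0.0185 m and angle between module3_center's own z axis and vertical below 0.1 rad)) and ((horizontal distance between module4_center and socket0 below 0.004 m and z of module4_center in the frame of socket0 below 0.0185 m and angle between module4_center's own z axis and vertical below 0.1 rad) or (horizontal distance between module4_center and socket1 below 0.004 m and z of module4_center in the frame of socket1 below 0.0185 m and angle between module4_center's own z axis and vertical below 0.1 rad) or (horizontal distance between module4_center and socket2 below 0.004 m and z of module4_center in the frame of socket2 below 0.0185 m and angle between module4_center's own z axis and vertical below 0.1 rad) or (horizontal distance between module4_center and socket3 below 0.004 m and z of module4_center in the frame of socket3 below 0.0185 m and angle between module4_center's own z axis and vertical below 0.1 rad) or (horizontal distance between module4_center and socket4 below 0.004 m and z of module4_center in the frame of socket4 below 0.0185 m and angle between module4_center's own z axis and vertical below 0.1 rad)) and value of joint isolator below 0.15 rad), for 0.2 s.
3. both pins of the locking bar are in the recesses, the modules home, the isolator still off (all of step 2 and ((distance between pin_a and recess_left below 0.006 m and distance between pin_b and recess_right below 0.006 m) or (distance between pin_b and recess_left below 0.006 m and distance between pin_a and recess_right below 0.006 m)) and angle between bar_center's own z axis and vertical below 0.2 rad), for 0.2 s.
4. the isolator is back on (over 0.85 rad) (value of joint isolator above 0.85 rad), for 0.2 s.
At the end, for the whole second after the job is handed in: Every module present in a socket: within 4 mm in plan, at most 18.5 mm above the mouth (15 is home), within 0.1 rad of upright; both bar ends within 6 mm of the recess points, either way round, tabs up within 0.2 rad; isolator over 0.85 rad (((horizontal distance between module0_center and socket0 below 0.004 m and z of module0_center in the frame of socket0 below 0.0185 m and angle between module0_center's own z axis and vertical below 0.1 rad) or (horizontal distance between module0_center and socket1 below 0.004 m and z of module0_center in the frame of socket1 below 0.0185 m and angle between module0_center's own z axis and vertical below 0.1 rad) or (horizontal distance between module0_center and socket2 below 0.004 m and z of module0_center in the frame of socket2 below 0.0185 m and angle between module0_center's own z axis and vertical below 0.1 rad) or (horizontal distance between module0_center and socket3 below 0.004 m and z of module0_center in the frame of socket3 below 0.0185 m and angle between module0_center's own z axis and vertical below 0.1 rad) or (horizontal distance between module0_center and socket4 below 0.004 m and z of module0_center in the frame of socket4 below 0.0185 m and angle between module0_center's own z axis and vertical below 0.1 rad)) and ((horizontal distance between module1_center and socket0 below 0.004 m and z of module1_center in the frame of socket0 below 0.0185 m and angle between module1_center's own z axis and vertical below 0.1 rad) or (horizontal distance between module1_center and socket1 below 0.004 m and z of module1_center in the frame of socket1 below 0.0185 m and angle between module1_center's own z axis and vertical below 0.1 rad) or (horizontal distance between module1_center and socket2 below 0.004 m and z of module1_center in the frame of socket2 below 0.0185 m and angle between module1_center's own z axis and vertical below 0.1 rad) or (horizontal distance between module1_center and socket3 below 0.004 m and z of module1_center in the frame of socket3 below 0.0185 m and angle between module1_center's own z axis and vertical below 0.1 rad) or (horizontal distance between module1_center and socket4 below 0.004 m and z of module1_center in the frame of socket4 below 0.0185 m and angle between module1_center's own z axis and vertical below 0.1 rad)) and ((horizontal distance between module2_center and socket0 below 0.004 m and z of module2_center in the frame of socket0 below 0.0185 m and angle between module2_center's own z axis and vertical below 0.1 rad) or (horizontal distance between module2_center and socket1 below 0.004 m and z of module2_center in the frame of socket1 below 0.0185 m and angle between module2_center's own z axis and vertical below 0.1 rad) or (horizontal distance between module2_center and socket2 below 0.004 m and z of module2_center in the frame of socket2 below 0.0185 m and angle between module2_center's own z axis and vertical below 0.1 rad) or (horizontal distance between module2_center and socket3 below 0.004 m and z of module2_center in the frame of socket3 below 0.0185 m and angle between module2_center's own z axis and vertical below 0.1 rad) or (horizontal distance between module2_center and socket4 below 0.004 m and z of module2_center in the frame of socket4 below 0.0185 m and angle between module2_center's own z axis and vertical below 0.1 rad)) and ((horizontal distance between module3_center and socket0 below 0.004 m and z of module3_center in the frame of socket0 below 0.0185 m and angle between module3_center's own z axis and vertical below 0.1 rad) or (horizontal distance between module3_center and socket1 below 0.004 m and z of module3_center in the frame of socket1 below 0.0185 m and angle between module3_center's own z axis and vertical below 0.1 rad) or (horizontal distance between module3_center and socket2 below 0.004 m and z of module3_center in the frame of socket2 below 0.0185 m and angle between module3_center's own z axis and vertical below 0.1 rad) or (horizontal distance between module3_center and socket3 below 0.004 m and z of module3_center in the frame of socket3 below 0.0185 m and angle between module3_center's own z axis and vertical below 0.1 rad) or (horizontal distance between module3_center and socket4 below 0.004 m and z of module3_center in the frame of socket4 below 0.0185 m and angle between module3_center's own z axis and vertical below 0.1 rad)) and ((horizontal distance between module4_center and socket0 below 0.004 m and z of module4_center in the frame of socket0 below 0.0185 m and angle between module4_center's own z axis and vertical below 0.1 rad) or (horizontal distance between module4_center and socket1 below 0.004 m and z of module4_center in the frame of socket1 below 0.0185 m and angle between module4_center's own z axis and vertical below 0.1 rad) or (horizontal distance between module4_center and socket2 below 0.004 m and z of module4_center in the frame of socket2 below 0.0185 m and angle between module4_center's own z axis and vertical below 0.1 rad) or (horizontal distance between module4_center and socket3 below 0.004 m and z of module4_center in the frame of socket3 below 0.0185 m and angle between module4_center's own z axis and vertical below 0.1 rad) or (horizontal distance between module4_center and socket4 below 0.004 m and z of module4_center in the frame of socket4 below 0.0185 m and angle between module4_center's own z axis and vertical below 0.1 rad)) and ((distance between pin_a and recess_left below 0.006 m and distance between pin_b and recess_right below 0.006 m) or (distance between pin_b and recess_left below 0.006 m and distance between pin_a and recess_right below 0.006 m)) and angle between bar_center's own z axis and vertical below 0.2 rad and value of joint isolator above 0.85 rad); the robot touches nothing.
It fails at once if the orange meter is moved more than 30 mm (distance of meter from where it was at the start of the episode above 0.03 m).
It fails at once if the steel tin is moved more than 30 mm (distance of tin from where it was at the start of the episode above 0.03 m).
It fails at once if the screwdriver is moved more than 30 mm (distance of driver from where it was at the start of the episode above 0.03 m).
Of module0, module1, module2, module3, module4 only 3 to 5 are there at a start; the rules pass over those that are not, and their reading is None.
At some moment in a run one of bar may be knocked a few centimetres aside while the robot is not near it.
It also fails if it takes over 210 s, if anything falls off the work surface, if the arm or the gripper's body presses on something with over 40 N, if the wrist force passes 120 N, or if a joint passes its speed limit or range.

## Working session

There is one attempt and no reset: what is moved stays moved. The work goes in short steps, Python scripts to look and compute and a shell command to move; the robot and the scene stay as the last step left them, time stands still between calls to the robot, and variables do not carry over. Pictures are saved under pics/ and viewed, at most 14 in all, crops included, and the job is handed in when it is done.

```bash
ls; mkdir -p pics
cat > h.py <<'E'
import numpy as np, cv2
from cell import robot, imaging, models
from scipy.spatial.transform import Rotation as Rn
def w(p,c): return np.array(p['R']).T@(np.array(c)-np.array(p['t']))
def pix2w(p,u,v,z=None):
    K=np.array(p['mtx']);k=float(p['k1'])
    d=np.array([(u-K[0,2])/K[0,0],(v-K[1,2])/K[1,1]])
    s=d.copy()
    for _ in range(20): s=d/(1+k*(s@s))
    R=np.array(p['R']);t=np.array(p['t']);C=-R.T@t;ray=R.T@np.array([s[0],s[1],1])
    if z is None:
        return C+ray*float(p['range_z'][int(round(v)),int(round(u))])
    return C+ray*(z-C[2])/ray[2]
def cloud(p):
    K=np.array(p['mtx']);k=float(p['k1']);H,W=p['range_z'].shape
    u,v=np.meshgrid(np.arange(W),np.arange(H));d=np.stack([(u-K[0,2])/K[0,0],(v-K[1,2])/K[1,1]],-1);s=d.copy()
    for _ in range(20): s=d/(1+k*(s**2).sum(-1,keepdims=True))
    c=np.concatenate([s,np.ones((H,W,1))],-1)*p['range_z'][...,None]
    X=(c-np.array(p['t']))@np.array(p['R']); X[p['range_z']<=0]=np.nan
    return X
def st():
    o=robot.get_obs();print('t',round(o['t'],2),'tcp',np.round(o['eef_pos'],4),'rot\n',np.round(Rn.from_rotvec(o['orientation']).as_matrix(),3),'F',np.round(o['wrist_force'],1),'w',round(o['gripper_width'],4),'g',np.round(o['grip_force'],1))
    return o
def goal(x,y,z,yaw=None):
    """shift in tool axes to bring TCP to xyz; yaw = desired world angle of tool y axis (mod pi)"""
    o=robot.get_obs();M=Rn.from_rotvec(o['orientation']).as_matrix()
    d=M.T@(np.array([x,y,z])-np.array(o['eef_pos']));tr=0
    if yaw is not None:
        a=np.arctan2(M[1,1],M[0,1]);tr=-((yaw-a+np.pi/2)%np.pi-np.pi/2)
    print('shift(before turn)',np.round(d,4),'turn about tool z',round(tr,4));return d,tr
E
python3 - <<'E'
from h import *
st(); print(robot.tcp_to_grasp, robot.get_obs()['joint_pos'])
for n in ('scene','top'):
    p=imaging.capture(n); cv2.imwrite(f'pics/{n}0.png',p['frame'])
    for l in ['module0_center','socket0','recess_left','bar_center','pin_a','pin_b','isolator_tip','isolator_base','bay','strip','meter','tin','driver']:
        print(n,l,[(np.round(w(p,r['at']),3).tolist(),round(r['score'],2)) for r in models.pinpoint(p,l)])
E
```

```text
pics
t 0.0 tcp [0.1779 0.6507 0.2306] rot
 [[-0.965  0.264 -0.   ]
 [ 0.264  0.965 -0.001]
 [-0.    -0.001 -1.   ]] F [0.  0.7 0.7] w 0.0852 g 0.0
0.0187 [-1.45350328  0.42670432  0.07385296  1.60665368 -0.0340749   1.11078519
 -0.06712028]
scene module0_center [([0.564, 0.074, 0.041], 0.48), ([0.405, -0.274, 0.001], 0.15)]
scene socket0 [([0.573, -0.216, 0.029], 0.91), ([0.583, -0.093, 0.024], 0.88), ([0.577, -0.17, 0.028], 0.78), ([0.568, -0.259, 0.027], 0.76), ([0.58, -0.129, 0.021], 0.64)]
scene recess_left [([0.59, -0.058, 0.079], 0.82)]
scene bar_center [([0.446, -0.011, 0.013], 0.92), ([0.191, 0.313, 0.005], 0.71), ([0.569, -0.292, 0.08], 0.33)]
scene pin_a [([0.152, 0.204, 0.011], 0.92), ([0.453, 0.106, 0.011], 0.91), ([0.228, 0.421, 0.009], 0.68), ([0.442, -0.13, 0.013], 0.62), ([0.564, 0.072, 0.038], 0.49)]
scene pin_b [([0.152, 0.204, 0.011], 0.92), ([0.453, 0.106, 0.011], 0.91), ([0.228, 0.421, 0.009], 0.68), ([0.442, -0.13, 0.013], 0.62), ([0.564, 0.072, 0.038], 0.49)]
scene isolator_tip [([0.434, 0.273, 0.094], 0.6), ([0.403, 0.277, 0.0], 0.58), ([0.447, -0.016, 0.012],
[... 879 characters left out ...]
0.5)]
top pin_b [([0.157, 0.201, 0.007], 0.7), ([0.441, -0.13, 0.012], 0.56), ([0.455, 0.109, 0.011], 0.52), ([0.227, 0.423, 0.01], 0.52), ([0.577, -0.172, 0.027], 0.5)]
top isolator_tip [([0.57, -0.25, 0.024], 0.46), ([0.437, 0.281, 0.102], 0.39), ([0.576, -0.171, 0.025], 0.25)]
top isolator_base [([0.402, 0.278, 0.004], 0.65), ([0.445, -0.126, 0.014], 0.55), ([0.448, -0.008, 0.006], 0.29)]
top bay [([0.578, -0.169, 0.001], 0.76)]
top strip [([0.576, 0.161, -0.001], 0.89)]
top meter [([0.406, -0.268, 0.002], 0.67), ([0.567, -0.254, 0.021], 0.66)]
top tin [([0.8, 0.021, -0.001], 0.79), ([0.573, -0.168, 0.028], 0.56)]
top driver [([0.575, 0.164, -0.002], 0.62), ([0.766, -0.204, 0.003], 0.58)]
```

View pics/scene0.png

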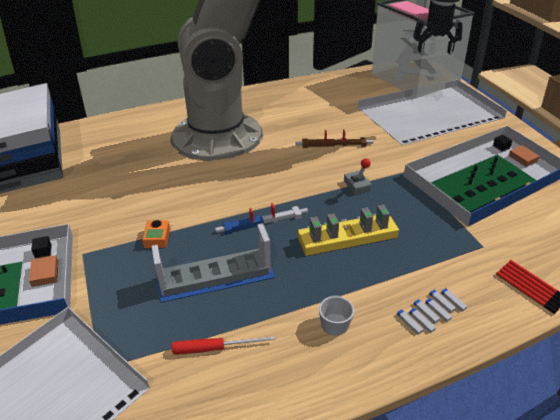

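View pics/top0.png

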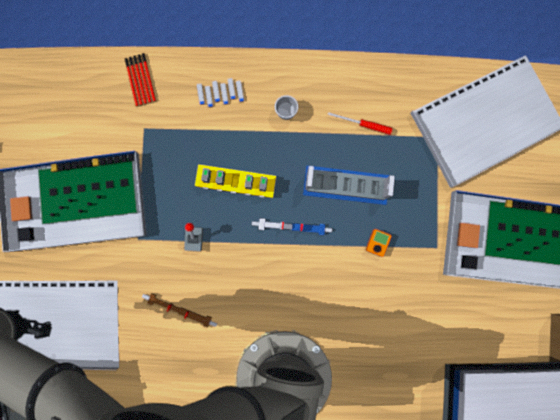

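Run:
```python
from h import *
p=imaging.capture('top'); X=cloud(p)
def rect(m,name):
    q=X[m][:,:2].astype(np.float32); r=cv2.minAreaRect(q); print(name,len(q),np.round(r[0],4),np.round(r[1],4),round(r[2],2))
x,y,z=X[...,0],X[...,1],X[...,2]
m=(z>.08)&(z<.115)&(x>.5)&(x<.65)&(y>-.32)&(y<-.02); 
for s in (-.056,-.29): rect(m&(abs(y-s)<.03),'cheek')
rect((z>.02)&(z<.03)&(x>.5)&(x<.65)&(y>-.28)&(y<-.05),'block')
# strip & modules
m=(z>.055)&(z<.09)&(x>.5)&(x<.65)&(y>.03)&(y<.28)
n,l=cv2.connectedComponents(m.astype(np.uint8))
for i in range(1,n):
    if (l==i).sum()>30: rect(l==i,'mod z%.3f'%np.nanmedian(z[l==i]))
rect((z>.02)&(z<.034)&(x>.5)&(x<.65)&(y>.02)&(y<.3),'strip')
m=(z>.01)&(z<.022)&(x>.41)&(x<.48)&(y>-.14)&(y<.12);rect(m,'bar')
m=(z>.035)&(z<.06)&(x>.41)&(x<.48)&(y>-.1)&(y<.08)
n,l=cv2.connectedComponents(m.astype(np.uint8))
for i in range(1,n):
    if (l==i).sum()>10: rect(l==i,'tab z%.3f'%np.nanmedian(z[l==i]))
m=(z>.08)&(x>.36)&(x<.48)&(y>.22)&(y<.33);rect(m,'knob')
m=(z>.02)&(z<.03)&(x>.34)&(x<.46)&(y>.22)&(y<.33);rect(m,'isobase')
```

```text
cheek 94 [ 0.587 -0.055] [0.012  0.0562] 85.09
cheek 114 [ 0.5662 -0.2836] [0.0145 0.0552] 83.5
block 1001 [ 0.5768 -0.1657] [0.2345 0.0662] 85.1
mod z0.071 92 [0.5874 0.2447] [0.0184 0.0363] 84.9
mod z0.071 90 [0.5822 0.2024] [0.0183 0.0368] 83.74
mod z0.071 87 [0.5715 0.1191] [0.0176 0.0358] 83.75
mod z0.071 82 [0.567  0.0774] [0.0174 0.036 ] 83.49
strip 1208 [0.5751 0.1616] [0.2328 0.0691] 82.9
bar 472 [ 0.446  -0.0085] [0.2517 0.0649] 88.31
tab z0.050 13 [0.4493 0.0178] [0.0176 0.003 ] 1.56
tab z0.049 13 [ 0.445 -0.037] [0.0174 0.0032] 0.68
knob 69 [0.4337 0.2782] [0.0221 0.0229] 89.51
isobase 229 [0.4018 0.28  ] [0.0703 0.0502] 1.52
```

The scene picture shows the bay (213,275), yellow strip with four modules (315–385,228), an empty middle pocket, and the isolator with its knob at (366,163) leaning +x, which is ON. There are two bar candidates. The blue/aluminium bar at scene (262,218), top (292,227), fits the description. The brown one at scene (335,140), top (180,310), is the look-alike. First I go above the isolator.

```bash
python3 -m handwheel '[[-0.0345,-0.0291,0,0],[-0.0345,-0.0291,0,0],[-0.0345,-0.0291,0,0],[-0.0345,-0.0291,0,0],[-0.0345,-0.0291,0,0],[-0.0345,-0.0291,0,0],[-0.0345,-0.0291,0,0],[-0.0345,-0.0291,0,0],[-0.0345,-0.0291,0,0],[-0.0345,-0.0291,0,0]]' 0.05 40
python3 -m handwheel '[[0,0,0,0.141],[0,0,0,0.141],[0,0,0,0.141],[0,0,0,0.141],[0,0,0,0.141],[0,0,0,0.141],[0,0,0,0.141],[0,0,0,0.141],[0,0,0,0.141],[0,0,0,0.141]]'
python3 - <<'E'
from h import *
st();goal(.436,.279,.075,np.radians(-6))
E
```

```text
t: 2.45
eef_pos: [0.4349, 0.2778, 0.2317]
orientation: [0.418, 3.113, 0.001]
wrist_force: [0.4, 1.0, -0.2]
gripper_width: 0.0498
grip_force: 0.0
t: 3.45
eef_pos: [0.434, 0.2794, 0.2314]
orientation: [-2.342, -2.094, -0.0]
wrist_force: [0.1, -1.0, 0.1]
gripper_width: 0.0501
grip_force: 0.0
t 3.45 tcp [0.434  0.2794 0.2314] rot
 [[ 0.112  0.994  0.   ]
 [ 0.994 -0.112  0.   ]
 [ 0.     0.    -1.   ]] F [ 0.1 -1.   0.1] w 0.0501 g 0.0
shift(before turn) [-0.0002  0.002   0.1564] turn about tool z -0.0071
```

```bash
python3 -m handwheel '[[0,0,0.03,0],[0,0,0.03,0],[0,0,0.03,0],[0,0,0.03,0],[0,0,0.03,0],[0,0,0.005,0],[0,0,0,0],[0,0,0,0],[0,0,0,0],[0,0,0,0]]'
python3 -m handwheel '[[0,-0.01,0,0],[0,-0.01,0,0],[0,-0.01,0,0],[0,-0.01,0,0],[0,-0.01,0,0],[0,-0.01,0,0],[0,-0.01,0,0],[0,-0.01,0,0],[0,-0.002,0,0],[0,0,0,0]]'
python3 -m handwheel '[[0,0.01,0,0],[0,0,-0.03,0],[0,0,-0.04,0],[0,0,-0.04,0],[0,0,-0.04,0],[0,0,0,0],[0,0,0,0],[0,0,0,0],[0,0,0,0],[0,0,0,0]]'
python3 - <<'E'
from h import *
p=imaging.capture('scene')
for l in ['isolator_tip','bar_center']: print(l,[(np.round(w(p,r['at']),3).tolist(),round(r['score'],2)) for r in models.pinpoint(p,l)])
X=cloud(imaging.capture('top'));x,y,z=X[...,0],X[...,1],X[...,2]
m=(z>.08)&(z<.11)&(x>.33)&(x<.46)&(y>.26)&(y<.30);print(m.sum(),np.median(X[m],0))
o=st();goal(.5696,.0982,.231,np.radians(-6.95))
E
```

```text
t: 4.45
eef_pos: [0.4345, 0.2799, 0.0774]
orientation: [-2.336, -2.1, -0.003]
wrist_force: [0.2, -0.6, 0.7]
gripper_width: 0.0499
grip_force: 0.0
t: 5.45
eef_pos: [0.3527, 0.2881, 0.0764]
orientation: [2.336, 2.1, 0.002]
wrist_force: [5.1, -1.1, -3.3]
gripper_width: 0.05
grip_force: 2.7
t: 6.45
eef_pos: [0.3622, 0.2867, 0.2255]
orientation: [2.336, 2.1, -0.003]
wrist_force: [0.1, 0.2, 0.2]
gripper_width: 0.0498
grip_force: 0.0
isolator_tip [([0.366, 0.273, 0.091], 0.67)]
bar_center [([0.447, -0.014, 0.01], 0.68), ([0.188, 0.312, 0.006], 0.67), ([0.582, -0.09, 0.025], 0.48)]
66 [0.3642372  0.2791686  0.10203626]
t 6.65 tcp [0.3624 0.2869 0.226 ] rot
 [[ 0.106  0.994 -0.   ]
 [ 0.994 -0.106 -0.001]
 [-0.001 -0.    -1.   ]] F [-0.   0.2 -1. ] w 0.0501 g 0.0
shift(before turn) [-0.1657  0.226  -0.0049] turn about tool z 0.0151
```

```bash
python3 -m handwheel '[[-0.0128,0.0284,0,0.015],[-0.0128,0.0284,0,0],[-0.0128,0.0284,0,0],[-0.0128,0.0284,0,0],[-0.0128,0.0284,0,0],[-0.0128,0.0284,0,0],[-0.0128,0.0284,0,0],[-0.0128,0.0284,0,0],[0,0,0,0],[0,0,0,0]]' 0.07
cat > wl.py <<'E'
from h import *
def look(fn=None):
    p=imaging.capture('wrist'); X=cloud(p)
    if fn: cv2.imwrite(fn,p['frame'])
    return p,X
def rects(X,zr,xr,yr,name,minn=200):
    x,y,z=X[...,0],X[...,1],X[...,2]
    m=(z>zr[0])&(z<zr[1])&(x>xr[0])&(x<xr[1])&(y>yr[0])&(y<yr[1])
    n,l=cv2.connectedComponents(m.astype(np.uint8))
    for i in range(1,n):
        k=l==i
        if k.sum()>minn:
            r=cv2.minAreaRect(X[k][:,:2].astype(np.float32)); print(name,k.sum(),'z%.4f'%np.median(z[k]),np.round(r[0],4),np.round(r[1],4),round(r[2],2))
E
python3 - <<'E'
from wl import *
st();p,X=look('pics/w1.png')
rects(X,(.055,.09),(.5,.65),(.03,.29),'mod')
rects(X,(.02,.034),(.5,.65),(.03,.29),'strip')
E
```

```text
t: 7.65
eef_pos: [0.5759, 0.1578, 0.2258]
orientation: [2.353, 2.081, -0.002]
wrist_force: [-0.7, 0.4, -0.3]
gripper_width: 0.07
grip_force: 0.0
t 7.65 tcp [0.5759 0.1578 0.2258] rot
 [[ 0.122  0.993 -0.001]
 [ 0.993 -0.122 -0.001]
 [-0.001 -0.001 -1.   ]] F [-0.7  0.4 -0.3] w 0.07 g 0.0
mod 1159 z0.0705 [0.5866 0.2437] [0.0174 0.0357] 83.08
mod 1064 z0.0705 [0.5815 0.2022] [0.0177 0.0355] 83.24
mod 991 z0.0703 [0.5713 0.1189] [0.0187 0.0355] 83.09
mod 986 z0.0702 [0.5664 0.0775] [0.0185 0.0361] 82.33
strip 11182 z0.0265 [0.5745 0.1604] [0.2332 0.0682] 83.08
```

View pics/w1.png

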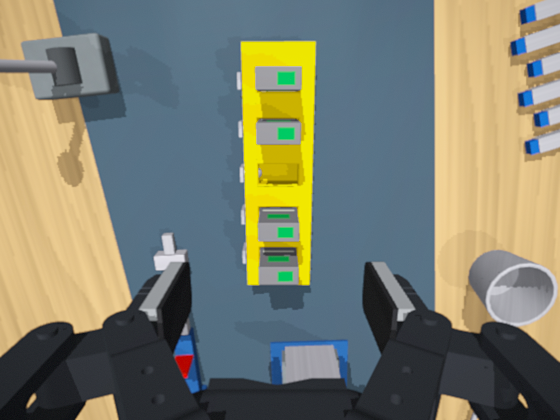

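```bash
python3 -m handwheel '[[-0.036,0.004,0,0],[-0.036,0.004,0,0],[-0.036,0.004,0,0],[-0.036,0.004,0,0],[-0.036,0.004,0,0],[-0.036,0.004,0,0],[-0.036,0.004,0,0],[-0.036,0.004,0,0],[-0.036,0.004,0,0],[0,0,0,0]]'
python3 - <<'E'
from wl import *
st();p,X=look('pics/w2.png')
rects(X,(.085,.11),(.5,.65),(-.35,.0),'cheek')
rects(X,(.018,.032),(.5,.65),(-.35,.0),'block')
rects(X,(.0,.016),(.54,.61),(-.28,-.06),'holes',80)
print([(np.round(w(p,r['at']),4).tolist(),round(r['score'],2)) for r in models.pinpoint(p,'socket0')])
E
```

```text
t: 8.7
eef_pos: [0.5713, -0.1717, 0.2268]
orientation: [2.355, 2.077, -0.001]
wrist_force: [-0.1, 0.9, -0.1]
gripper_width: 0.0703
grip_force: 0.0
t 8.7 tcp [ 0.5713 -0.1717  0.2268] rot
 [[ 0.125  0.992  0.   ]
 [ 0.992 -0.125 -0.001]
 [-0.001  0.001 -1.   ]] F [-0.1  0.9 -0.1] w 0.0703 g 0.0
cheek 1885 z0.1004 [ 0.5863 -0.0554] [0.0126 0.056 ] 84.95
cheek 1375 z0.0999 [ 0.5665 -0.2845] [0.0136 0.0561] 85.01
block 11545 z0.0244 [ 0.5763 -0.171 ] [0.2303 0.0641] 85.04
holes 942 z0.0045 [ 0.5441 -0.1269] [0.1341 0.0114] 88.18
holes 1001 z0.0086 [ 0.5837 -0.0862] [0.0204 0.0391] 84.94
holes 888 z0.0085 [ 0.58   -0.1286] [0.0198 0.0392] 85.07
holes 771 z0.0086 [ 0.5763 -0.1712] [0.019  0.0392] 84.86
holes 370 z0.0045 [ 0.6093 -0.2345] [0.0911 0.0078] 84.65
holes 668 z0.0086 [ 0.5726 -0.2142] [0.0169 0.0391] 85.22
holes 572 z0.0087 [ 0.5687 -0.2568] [0.0157 0.0389] 85.47
[([0.5704, -0.2111, 0.0237], 0.97), ([0.5786, -0.1694, 0.0267], 0.74), ([0.5799, -0.1302, 0.0243], 0.7), ([0.5844, -0.0879, 0.0261], 0.61), ([0.5628, -0.2538, 0.0253], 0.6), ([0.7703, -0.2057, 0.001], 0.16)]
```

View pics/w2.png

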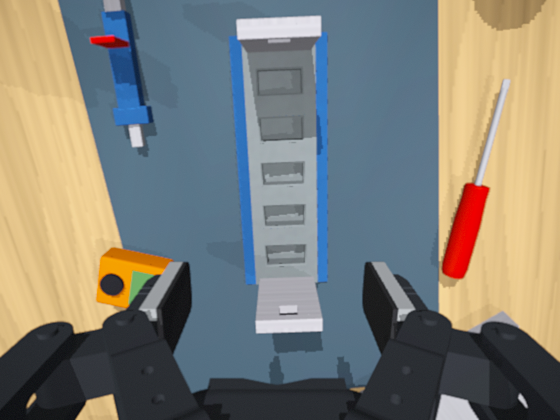

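```bash
python3 -m handwheel '[[0.0308,-0.0045,0.007,0],[0.0308,-0.0045,0.007,0],[0.0308,-0.0045,0.007,0],[0.0308,-0.0045,0.007,0],[0.0308,-0.0045,0.007,0],[0.0308,-0.0045,0.007,0],[0.0308,-0.0045,0.007,0],[0.0308,-0.0045,0.007,0],[0,0,0,0],[0,0,0,0]]' 0.06 60
python3 - <<'E'
from h import *
st();goal(.5664,.0775,.042,np.radians(-6.9))
E
```

```text
t: 9.8
eef_pos: [0.5657, 0.0836, 0.1701]
orientation: [-2.347, -2.087, 0.001]
wrist_force: [0.3, 0.1, 0.1]
gripper_width: 0.06
grip_force: 0.0
t 9.8 tcp [0.5657 0.0836 0.1701] rot
 [[ 0.117  0.993 -0.001]
 [ 0.993 -0.117  0.   ]
 [ 0.    -0.001 -1.   ]] F [0.3 0.1 0.1] w 0.06 g 0.0
shift(before turn) [-0.006   0.0015  0.1281] turn about tool z 0.0033
```

```bash
python3 -m handwheel '[[0,0,0,0],[0,0,0,0],[0,0,0,0],[0,0,0,0],[0,0,0,0],[0,0,0,0],[0,0,0,0],[0,0,0,0],[0,0,0,0],[0,0,0,0]]'
python3 - <<'E'
from h import *
st();goal(.5664,.0775,.042,np.radians(-6.9))
E
```

```text
t: 10.8
eef_pos: [0.5665, 0.0813, 0.1703]
orientation: [2.352, 2.083, -0.0]
wrist_force: [0.5, -0.3, -0.3]
gripper_width: 0.0598
grip_force: 0.0
t 10.8 tcp [0.5665 0.0813 0.1703] rot
 [[ 0.121  0.993 -0.   ]
 [ 0.993 -0.121 -0.   ]
 [-0.    -0.    -1.   ]] F [ 0.5 -0.3 -0.3] w 0.0598 g 0.0
shift(before turn) [-0.0038  0.0004  0.1283] turn about tool z -0.0006
```

```bash
python3 -m handwheel '[[-0.0038,0,0.02,0],[0,0,0.02,0],[0,0,0.02,0],[0,0,0.02,0],[0,0,0.02,0],[0,0,0.02,0],[0,0,0.008,0],[0,0,0,0],[0,0,0,0],[0,0,0,0]]'
python3 - <<'E'
from h import *
st();goal(.5664,.0775,.042,np.radians(-6.9))
E
```

```text
t: 11.8
eef_pos: [0.5666, 0.0776, 0.0433]
orientation: [2.351, 2.083, 0.002]
wrist_force: [0.4, 0.4, 0.2]
gripper_width: 0.06
grip_force: 0.0
t 11.8 tcp [0.5666 0.0776 0.0433] rot
 [[ 0.121  0.993  0.001]
 [ 0.993 -0.121  0.   ]
 [ 0.001  0.001 -1.   ]] F [0.4 0.4 0.2] w 0.06 g 0.0
shift(before turn) [-0.0002 -0.0002  0.0013] turn about tool z -0.0006
```

```bash
python3 -m handwheel '[[0,0,0,0],[0,0,0,0],[0,0,0,0],[0,0,0,0],[0,0,0,0],[0,0,-0.004,0],[0,0,-0.004,0],[0,0,-0.004,0],[0,0,-0.004,0],[0,0,-0.004,0]]' 0.02 60
python3 -m handwheel '[[0,0,-0.012,0],[0,0,-0.012,0],[0,0,-0.012,0],[0,0,-0.012,0],[0,0,-0.015,0],[0,0,-0.015,0],[0,0,-0.02,0],[0,0,-0.015,0],[0,0,0,0],[0,0,0,0]]'
python3 - <<'E'
from h import *
st();goal(.5727,-.2123,.17,np.radians(-5))
E
```

```text
t: 12.8
eef_pos: [0.5657, 0.0776, 0.0626]
orientation: [-2.351, -2.083, 0.001]
wrist_force: [-0.3, 0.3, -1.1]
gripper_width: 0.035
grip_force: 63.7
t: 13.8
eef_pos: [0.5659, 0.0777, 0.1754]
orientation: [-2.351, -2.083, -0.001]
wrist_force: [-0.3, 0.5, -1.9]
gripper_width: 0.035
grip_force: 63.7
t 13.8 tcp [0.5659 0.0777 0.1754] rot
 [[ 0.121  0.993  0.   ]
 [ 0.993 -0.121  0.   ]
 [ 0.     0.    -1.   ]] F [-0.3  0.5 -1.9] w 0.035 g 63.7
shift(before turn) [-0.2871  0.0417  0.0053] turn about tool z -0.0336
```

```bash
python3 -m handwheel '[[-0.035,0.0052,0,0],[-0.035,0.0052,0,0],[-0.035,0.0052,0,0],[-0.035,0.0052,0,0],[-0.035,0.0052,0,0],[-0.035,0.0052,0,0],[-0.035,0.0052,0,0],[-0.025,0.0035,0,0],[-0.012,0.0015,0,0],[-0.005,0,0,-0.0336]]'
python3 -m handwheel '[[0,0,0,0],[0,0,0,0],[0,0,0,0],[0,0,0,0],[0,0,0,0],[0,0,0,0],[0,0,0,0],[0,0,0,0],[0,0,0,0],[0,0,0,0]]'
python3 - <<'E'
from h import *
st();goal(.5727,-.2123,.060,np.radians(-5))
E
```

```text
t: 14.8
eef_pos: [0.5718, -0.2135, 0.1744]
orientation: [-2.318, -2.12, 0.002]
wrist_force: [0.0, 0.5, -1.1]
gripper_width: 0.0348
grip_force: 63.7
t: 15.8
eef_pos: [0.5724, -0.2124, 0.1753]
orientation: [-2.316, -2.122, 0.0]
wrist_force: [0.0, 0.7, -1.5]
gripper_width: 0.0353
grip_force: 63.7
t 15.8 tcp [ 0.5724 -0.2124  0.1753] rot
 [[ 0.087  0.996 -0.   ]
 [ 0.996 -0.087 -0.   ]
 [-0.    -0.    -1.   ]] F [ 0.   0.7 -1.5] w 0.0353 g 63.7
shift(before turn) [1.000e-04 3.000e-04 1.153e-01] turn about tool z -0.0002
```

```bash
python3 -m handwheel '[[0,0,0.018,0],[0,0,0.02,0],[0,0,0.02,0],[0,0,0.02,0],[0,0,0.018,0],[0,0,0.012,0],[0,0,0.004,0],[0,0,0,0],[0,0,0,0],[0,0,0,0]]'
python3 -m handwheel '[[0,0,0.003,0],[0,0,0.003,0],[0,0,0.003,0],[0,0,0.003,0],[0,0,0.002,0],[0,0,0.002,0],[0,0,0,0],[0,0,0,0],[0,0,0,0],[0,0,0,0]]'
```

```text
t: 16.8
eef_pos: [0.5729, -0.2125, 0.0641]
orientation: [2.316, 2.122, 0.001]
wrist_force: [-0.4, -0.8, -0.2]
gripper_width: 0.035
grip_force: 63.7
t: 17.8
eef_pos: [0.5725, -0.2124, 0.0474]
orientation: [2.316, 2.122, 0.0]
wrist_force: [-0.1, -0.3, -1.1]
gripper_width: 0.035
grip_force: 63.7
```

```bash
python3 -m handwheel '[[0,0,0.002,0],[0,0,0.002,0],[0,0,0.0015,0],[0,0,0,0],[0,0,0,0],[0,0,0,0],[0,0,0,0],[0,0,0,0],[0,0,0,0],[0,0,0,0]]'
```

```text
t: 18.8
eef_pos: [0.5727, -0.2125, 0.043]
orientation: [2.317, 2.122, 0.002]
wrist_force: [-6.2, 3.3, 24.2]
gripper_width: 0.035
grip_force: 66.5
```

```bash
python3 -m handwheel '[[0,0,0,0],[0,0,0,0],[0,0,0,0],[0,0,0,0],[0,0,-0.01,0],[0,0,-0.02,0],[0,0,-0.03,0],[0,0,-0.03,0],[0,0,-0.025,0],[0,0,-0.012,0]]' 0.06
python3 - <<'E'
from wl import *
st();p,X=look()
rects(X,(.055,.09),(.5,.65),(-.35,-.03),'mod')
goal(.5713,.1189,.17,np.radians(-6.9))
E
```

```text
t: 19.8
eef_pos: [0.5732, -0.2128, 0.1716]
orientation: [2.315, 2.12, 0.003]
wrist_force: [0.5, -0.4, -0.4]
gripper_width: 0.0602
grip_force: 0.0
t 19.8 tcp [ 0.5732 -0.2128  0.1716] rot
 [[ 0.088  0.996  0.003]
 [ 0.996 -0.088 -0.   ]
 [-0.     0.003 -1.   ]] F [ 0.5 -0.4 -0.4] w 0.0602 g 0.0
mod 1530 z0.0704 [ 0.5725 -0.2129] [0.0184 0.0358] 84.4
mod 1892 z0.0748 [ 0.5668 -0.2821] [0.0099 0.056 ] 86.45
shift(before turn) [ 0.3303 -0.0313  0.0021] turn about tool z 0.0327
```

Home: top at 0.0704, plan position matches socket 1. Next module.

```bash
python3 -m handwheel '[[0.02,-0.0019,0,0],[0.038,-0.0036,0,0],[0.042,-0.004,0,0],[0.042,-0.004,0,0],[0.042,-0.004,0,0],[0.042,-0.004,0,0],[0.042,-0.004,0,0],[0.035,-0.0033,0,0],[0.02,-0.002,0,0],[0.0073,-0.0005,0,0.0327]]'
python3 -m handwheel '[[0,0,0,0],[0,0,0,0],[0,0,0,0],[0,0,0,0],[0,0,0,0],[0,0,0,0],[0,0,0,0],[0,0,0,0],[0,0,0,0],[0,0,0,0]]'
python3 - <<'E'
from h import *
st();goal(.5713,.1189,.0425,np.radians(-6.9))
E
```

```text
t: 20.85
eef_pos: [0.5694, 0.1224, 0.1679]
orientation: [-2.347, -2.087, 0.001]
wrist_force: [-0.6, 0.1, 0.7]
gripper_width: 0.0601
grip_force: 0.0
t: 21.85
eef_pos: [0.5701, 0.1194, 0.1688]
orientation: [2.351, 2.084, -0.0]
wrist_force: [0.4, -0.0, -0.2]
gripper_width: 0.0599
grip_force: 0.0
t 21.85 tcp [0.5701 0.1194 0.1688] rot
 [[ 0.12   0.993 -0.   ]
 [ 0.993 -0.12  -0.   ]
 [-0.    -0.    -1.   ]] F [ 0.4 -0.  -0.2] w 0.0599 g 0.0
shift(before turn) [-0.0003  0.0013  0.1263] turn about tool z 0.0003
```

```bash
python3 -m handwheel '[[-0.0003,0.0013,0.02,0],[0,0,0.02,0],[0,0,0.02,0],[0,0,0.02,0],[0,0,0.02,0],[0,0,0.018,0],[0,0,0.0075,0],[0,0,0,0],[0,0,0,0],[0,0,0,0]]'
python3 -m handwheel '[[0,0,0,0],[0,0,0,0],[0,0,0,0],[0,0,0,0],[0,0,0,0],[0,0,-0.004,0],[0,0,-0.004,0],[0,0,-0.004,0],[0,0,-0.004,0],[0,0,-0.004,0]]' 0.02 60
python3 -m handwheel '[[0,0,-0.012,0],[0,0,-0.012,0],[0,0,-0.012,0],[0,0,-0.012,0],[0,0,-0.015,0],[0,0,-0.015,0],[0,0,-0.02,0],[0,0,-0.015,0],[0,0,0,0],[0,0,0,0]]'
python3 - <<'E'
from h import *
st();goal(.5763,-.1705,.17,np.radians(-5))
E
```

```text
t: 22.85
eef_pos: [0.5719, 0.1191, 0.0442]
orientation: [2.351, 2.084, 0.002]
wrist_force: [-0.0, -0.9, 0.1]
gripper_width: 0.0597
grip_force: 0.0
t: 23.85
eef_pos: [0.5711, 0.119, 0.0636]
orientation: [-2.35, -2.084, 0.001]
wrist_force: [0.4, -0.2, -1.2]
gripper_width: 0.035
grip_force: 63.4
t: 24.85
eef_pos: [0.5713, 0.1192, 0.1764]
orientation: [-2.35, -2.084, -0.001]
wrist_force: [-0.2, -0.5, -1.8]
gripper_width: 0.0347
grip_force: 63.4
t 24.85 tcp [0.5713 0.1192 0.1764] rot
 [[ 0.12   0.993  0.   ]
 [ 0.993 -0.12   0.   ]
 [ 0.     0.    -1.   ]] F [-0.2 -0.5 -1.8] w 0.0347 g 63.4
shift(before turn) [-0.287   0.0396  0.0063] turn about tool z -0.0326
```

```bash
python3 -m handwheel '[[-0.035,0.005,0,0],[-0.035,0.005,0,0],[-0.035,0.005,0,0],[-0.035,0.005,0,0],[-0.035,0.005,0,0],[-0.035,0.005,0,0],[-0.035,0.005,0,0],[-0.025,0.0035,0,0],[-0.012,0.0011,0,0],[-0.005,0,0,-0.0326]]'
python3 -m handwheel '[[0,0,0,0],[0,0,0,0],[0,0,0,0],[0,0,0,0],[0,0,0,0],[0,0,0,0],[0,0,0,0],[0,0,0,0],[0,0,0,0],[0,0,0,0]]'
python3 - <<'E'
from h import *
st();goal(.5763,-.1705,.065,np.radians(-5))
E
```

```text
t: 25.85
eef_pos: [0.5757, -0.1719, 0.1755]
orientation: [-2.318, -2.12, 0.002]
wrist_force: [-0.3, -0.3, -0.6]
gripper_width: 0.0348
grip_force: 63.4
t: 26.85
eef_pos: [0.5763, -0.1707, 0.1763]
orientation: [2.317, 2.122, -0.0]
wrist_force: [-1.3, 1.0, -0.5]
gripper_width: 0.0351
grip_force: 63.4
t 26.85 tcp [ 0.5763 -0.1707  0.1763] rot
 [[ 0.088  0.996 -0.   ]
 [ 0.996 -0.088 -0.   ]
 [-0.    -0.    -1.   ]] F [-1.3  1.  -0.5] w 0.0351 g 63.4
shift(before turn) [ 0.0002 -0.      0.1113] turn about tool z -0.0003
```

```bash
python3 -m handwheel '[[0,0,0.018,0],[0,0,0.02,0],[0,0,0.02,0],[0,0,0.02,0],[0,0,0.018,0],[0,0,0.012,0],[0,0,0.004,0],[0,0,0,0],[0,0,0,0],[0,0,0,0]]'
python3 -m handwheel '[[0,0,0.003,0],[0,0,0.003,0],[0,0,0.003,0],[0,0,0.003,0],[0,0,0.003,0],[0,0,0.002,0],[0,0,0.002,0],[0,0,0.0015,0],[0,0,0,0],[0,0,0,0]]'
python3 -m handwheel '[[0,0,0,0],[0,0,0,0],[0,0,0,0],[0,0,0,0],[0,0,0,0],[0,0,0,0],[0,0,0,0],[0,0,0,0],[0,0,0,0],[0,0,0,0]]'
```

```text
t: 27.85
eef_pos: [0.5768, -0.1709, 0.0651]
orientation: [2.316, 2.122, 0.001]
wrist_force: [0.7, -0.5, -0.4]
gripper_width: 0.0351
grip_force: 63.4
t: 28.85
eef_pos: [0.5763, -0.1708, 0.0441]
orientation: [-2.317, -2.122, -0.0]
wrist_force: [-1.5, -0.3, 5.9]
gripper_width: 0.0349
grip_force: 63.9
t: 29.85
eef_pos: [0.5763, -0.1708, 0.0441]
orientation: [-2.317, -2.122, -0.0]
wrist_force: [-1.8, 0.5, 4.5]
gripper_width: 0.0349
grip_force: 63.9
```

Contact with the floor. Release, check, next module.

```bash
python3 -m handwheel '[[0,0,0.001,0],[0,0,0,0],[0,0,0,0],[0,0,0,0],[0,0,0,0],[0,0,0,0],[0,0,0,0],[0,0,0,0],[0,0,0,0],[0,0,0,0]]'
python3 -m handwheel '[[0,0,0,0],[0,0,0,0],[0,0,0,0],[0,0,0,0],[0,0,-0.01,0],[0,0,-0.02,0],[0,0,-0.03,0],[0,0,-0.03,0],[0,0,-0.025,0],[0,0,-0.012,0]]' 0.06
python3 - <<'E'
from wl import *
st();p,X=look()
rects(X,(.055,.09),(.5,.65),(-.35,-.03),'mod')
goal(.5815,.2022,.17,np.radians(-6.9))
E
```

```text
t: 30.85
eef_pos: [0.5764, -0.1709, 0.044]
orientation: [-2.317, -2.122, -0.001]
wrist_force: [-7.0, 2.2, 22.8]
gripper_width: 0.0349
grip_force: 66.0
t: 31.85
eef_pos: [0.577, -0.1711, 0.1726]
orientation: [2.315, 2.12, 0.003]
wrist_force: [0.2, 0.2, -1.1]
gripper_width: 0.06
grip_force: 0.0
t 31.85 tcp [ 0.577  -0.1711  0.1726] rot
 [[ 0.088  0.996  0.003]
 [ 0.996 -0.088 -0.   ]
 [ 0.     0.003 -1.   ]] F [ 0.2  0.2 -1.1] w 0.06 g 0.0
mod 967 z0.0761 [ 0.5858 -0.0602] [0.003  0.0562] 84.87
mod 1487 z0.0704 [ 0.576  -0.1708] [0.0179 0.0359] 84.65
mod 1441 z0.0703 [ 0.5724 -0.2124] [0.0178 0.0358] 84.3
mod 2163 z0.0747 [ 0.5667 -0.2822] [0.0101 0.056 ] 85.4
shift(before turn) [ 0.3723 -0.0286  0.0032] turn about tool z 0.0327
```

```bash
python3 -m handwheel '[[0.022,-0.0017,0,0],[0.044,-0.0034,0,0],[0.047,-0.0036,0,0],[0.047,-0.0036,0,0],[0.047,-0.0036,0,0],[0.047,-0.0036,0,0],[0.047,-0.0036,0,0],[0.042,-0.0032,0,0],[0.022,-0.0017,0,0],[0.0073,-0.0004,0,0.0327]]'
python3 -m handwheel '[[0,0,0,0],[0,0,0,0],[0,0,0,0],[0,0,0,0],[0,0,0,0],[0,0,0,0],[0,0,0,0],[0,0,0,0],[0,0,0,0],[0,0,0,0]]'
python3 - <<'E'
from h import *
st();goal(.5815,.2022,.0425,np.radians(-6.9))
E
```

```text
t: 32.9
eef_pos: [0.5796, 0.2062, 0.1687]
orientation: [-2.346, -2.088, 0.002]
wrist_force: [-0.1, -0.0, 0.3]
gripper_width: 0.06
grip_force: 0.0
t: 33.9
eef_pos: [0.5805, 0.2026, 0.1698]
orientation: [2.351, 2.084, -0.0]
wrist_force: [-0.1, -0.5, -1.0]
gripper_width: 0.0596
grip_force: 0.0
t 33.9 tcp [0.5805 0.2026 0.1698] rot
 [[ 0.12   0.993 -0.   ]
 [ 0.993 -0.12  -0.   ]
 [-0.    -0.    -1.   ]] F [-0.1 -0.5 -1. ] w 0.0596 g 0.0
shift(before turn) [-0.0003  0.001   0.1273] turn about tool z 0.0003
```

```bash
python3 -m handwheel '[[-0.0003,0.001,0.02,0],[0,0,0.02,0],[0,0,0.02,0],[0,0,0.02,0],[0,0,0.02,0],[0,0,0.019,0],[0,0,0.0075,0],[0,0,0,0],[0,0,0,0],[0,0,0,0]]'
python3 -m handwheel '[[0,0,0,0],[0,0,0,0],[0,0,0,0],[0,0,0,0],[0,0,0,0],[0,0,-0.004,0],[0,0,-0.004,0],[0,0,-0.004,0],[0,0,-0.004,0],[0,0,-0.004,0]]' 0.02 60
python3 -m handwheel '[[0,0,-0.012,0],[0,0,-0.012,0],[0,0,-0.012,0],[0,0,-0.012,0],[0,0,-0.015,0],[0,0,-0.015,0],[0,0,-0.02,0],[0,0,-0.015,0],[0,0,0,0],[0,0,0,0]]'
python3 - <<'E'
from h import *
st();goal(.58,-.1287,.17,np.radians(-5))
E
```

```text
t: 34.9
eef_pos: [0.5821, 0.2024, 0.0443]
orientation: [2.351, 2.084, 0.002]
wrist_force: [-0.6, 0.8, 0.3]
gripper_width: 0.0599
grip_force: 0.0
t: 35.9
eef_pos: [0.5812, 0.2023, 0.0636]
orientation: [-2.35, -2.084, 0.001]
wrist_force: [-0.2, 0.2, -1.4]
gripper_width: 0.0346
grip_force: 63.4
t: 36.9
eef_pos: [0.5814, 0.2024, 0.1764]
orientation: [-2.35, -2.084, -0.001]
wrist_force: [-0.2, -0.2, -1.9]
gripper_width: 0.0349
grip_force: 63.4
t 36.9 tcp [0.5814 0.2024 0.1764] rot
 [[ 0.12   0.993  0.   ]
 [ 0.993 -0.12   0.   ]
 [ 0.     0.    -1.   ]] F [-0.2 -0.2 -1.9] w 0.0349 g 63.4
shift(before turn) [-0.3289  0.0382  0.0063] turn about tool z -0.0327
```

```bash
python3 -m handwheel '[[-0.041,0.0048,0,0],[-0.041,0.0048,0,0],[-0.041,0.0048,0,0],[-0.041,0.0048,0,0],[-0.041,0.0048,0,0],[-0.041,0.0048,0,0],[-0.041,0.0048,0,0],[-0.025,0.0035,0,0],[-0.012,0.0011,0,0],[-0.0049,0,0,-0.0327]]'
python3 -m handwheel '[[0,0,0,0],[0,0,0,0],[0,0,0,0],[0,0,0,0],[0,0,0,0],[0,0,0,0],[0,0,0,0],[0,0,0,0],[0,0,0,0],[0,0,0,0]]'
python3 - <<'E'
from h import *
st();goal(.58,-.1287,.065,np.radians(-5))
E
```

```text
t: 37.9
eef_pos: [0.5794, -0.13, 0.1755]
orientation: [-2.318, -2.12, 0.002]
wrist_force: [1.7, 0.1, -1.3]
gripper_width: 0.0351
grip_force: 63.4
t: 38.9
eef_pos: [0.58, -0.1289, 0.1763]
orientation: [2.317, 2.122, -0.0]
wrist_force: [0.4, 0.1, -1.2]
gripper_width: 0.0348
grip_force: 63.4
t 38.9 tcp [ 0.58   -0.1289  0.1763] rot
 [[ 0.088  0.996 -0.   ]
 [ 0.996 -0.088 -0.   ]
 [-0.    -0.    -1.   ]] F [ 0.4  0.1 -1.2] w 0.0348 g 63.4
shift(before turn) [0.0003 0.     0.1113] turn about tool z -0.0004
```

```bash
python3 -m handwheel '[[0,0,0.018,0],[0,0,0.02,0],[0,0,0.02,0],[0,0,0.02,0],[0,0,0.018,0],[0,0,0.012,0],[0,0,0.004,0],[0,0,0,0],[0,0,0,0],[0,0,0,0]]'
python3 -m handwheel '[[0,0,0.003,0],[0,0,0.003,0],[0,0,0.003,0],[0,0,0.003,0],[0,0,0.003,0],[0,0,0.002,0],[0,0,0.002,0],[0,0,0.002,0],[0,0,0,0],[0,0,0,0]]'
python3 -m handwheel '[[0,0,0.0005,0],[0,0,0,0],[0,0,0,0],[0,0,0,0],[0,0,0,0],[0,0,0,0],[0,0,0,0],[0,0,0,0],[0,0,0,0],[0,0,0,0]]'
python3 -m handwheel '[[0,0,0,0],[0,0,0,0],[0,0,0,0],[0,0,0,0],[0,0,-0.01,0],[0,0,-0.02,0],[0,0,-0.03,0],[0,0,-0.03,0],[0,0,-0.025,0],[0,0,-0.012,0]]' 0.06
python3 - <<'E'
from wl import *
st();p,X=look()
rects(X,(.065,.09),(.5,.65),(-.35,-.03),'mod')
goal(.5866,.2437,.17,np.radians(-6.9))
E
```

```text
t: 39.9
eef_pos: [0.5805, -0.1289, 0.0651]
orientation: [2.316, 2.122, 0.001]
wrist_force: [-0.7, -0.5, -0.6]
gripper_width: 0.0348
grip_force: 63.4
t: 40.9
eef_pos: [0.5801, -0.129, 0.044]
orientation: [-2.317, -2.122, -0.001]
wrist_force: [-4.9, 0.9, 15.0]
gripper_width: 0.0351
grip_force: 65.2
t: 41.9
eef_pos: [0.5801, -0.129, 0.044]
orientation: [-2.317, -2.122, -0.001]
wrist_force: [-8.0, 1.8, 24.0]
gripper_width: 0.0349
grip_force: 66.3
t: 42.9
eef_pos: [0.5807, -0.1293, 0.1725]
orientation: [2.316, 2.12, 0.003]
wrist_force: [0.1, 0.5, -0.2]
gripper_width: 0.0603
grip_force: 0.0
t 42.9 tcp [ 0.5807 -0.1293  0.1725] rot
 [[ 0.088  0.996  0.003]
 [ 0.996 -0.088 -0.   ]
 [ 0.     0.003 -1.   ]] F [ 0.1  0.5 -0.2] w 0.0603 g 0.0
mod 1319 z0.0705 [ 0.5797 -0.1289] [0.0178 0.036 ] 85.17
mod 1181 z0.0704 [ 0.576  -0.1706] [0.0179 0.0353] 85.1
mod 1095 z0.0705 [ 0.5723 -0.2123] [0.0186 0.0354] 85.0
shift(before turn) [ 0.372  -0.0273  0.0033] turn about tool z 0.0326
```

```bash
python3 -m handwheel '[[0.022,-0.0017,0,0],[0.044,-0.0034,0,0],[0.047,-0.0034,0,0],[0.047,-0.0034,0,0],[0.047,-0.0034,0,0],[0.047,-0.0034,0,0],[0.047,-0.0034,0,0],[0.042,-0.003,0,0],[0.022,-0.0015,0,0],[0.007,-0.0002,0,0.0327]]'
python3 -m handwheel '[[0,0,0,0],[0,0,0,0],[0,0,0,0],[0,0,0,0],[0,0,0,0],[0,0,0,0],[0,0,0,0],[0,0,0,0],[0,0,0,0],[0,0,0,0]]'
python3 - <<'E'
from h import *
st();goal(.5866,.2437,.0425,np.radians(-6.9))
E
```

```text
t: 43.95
eef_pos: [0.5848, 0.2476, 0.1686]
orientation: [-2.346, -2.088, 0.002]
wrist_force: [-0.0, -0.2, -0.6]
gripper_width: 0.06
grip_force: 0.0
t: 44.95
eef_pos: [0.5858, 0.244, 0.1698]
orientation: [-2.351, -2.084, 0.0]
wrist_force: [0.6, 0.3, 0.4]
gripper_width: 0.0598
grip_force: 0.0
t 44.95 tcp [0.5858 0.244  0.1698] rot
 [[ 0.12   0.993 -0.   ]
 [ 0.993 -0.12  -0.   ]
 [-0.    -0.    -1.   ]] F [0.6 0.3 0.4] w 0.0598 g 0.0
shift(before turn) [-0.0002  0.0009  0.1273] turn about tool z 0.0002
```

```bash
python3 -m handwheel '[[-0.0002,0.0009,0.02,0],[0,0,0.02,0],[0,0,0.02,0],[0,0,0.02,0],[0,0,0.02,0],[0,0,0.019,0],[0,0,0.0075,0],[0,0,0,0],[0,0,0,0],[0,0,0,0]]'
python3 -m handwheel '[[0,0,0,0],[0,0,0,0],[0,0,0,0],[0,0,0,0],[0,0,0,0],[0,0,-0.004,0],[0,0,-0.004,0],[0,0,-0.004,0],[0,0,-0.004,0],[0,0,-0.004,0]]' 0.02 60
python3 -m handwheel '[[0,0,-0.012,0],[0,0,-0.012,0],[0,0,-0.012,0],[0,0,-0.012,0],[0,0,-0.015,0],[0,0,-0.015,0],[0,0,-0.02,0],[0,0,-0.015,0],[0,0,0,0],[0,0,0,0]]'
python3 - <<'E'
from h import *
st();goal(.5836,-.0868,.17,np.radians(-5))
E
```

```text
t: 45.95
eef_pos: [0.5872, 0.2439, 0.0443]
orientation: [2.351, 2.084, 0.002]
wrist_force: [0.4, 0.4, -0.9]
gripper_width: 0.0595
grip_force: 0.0
t: 46.95
eef_pos: [0.5864, 0.2438, 0.0636]
orientation: [-2.351, -2.084, 0.0]
wrist_force: [0.2, 0.1, -1.0]
gripper_width: 0.0348
grip_force: 63.4
t: 47.95
eef_pos: [0.5866, 0.2439, 0.1764]
orientation: [-2.351, -2.084, -0.001]
wrist_force: [-0.6, -1.3, -0.8]
gripper_width: 0.0353
grip_force: 63.5
t 47.95 tcp [0.5866 0.2439 0.1764] rot
 [[ 0.12   0.993  0.   ]
 [ 0.993 -0.12   0.   ]
 [ 0.     0.    -1.   ]] F [-0.6 -1.3 -0.8] w 0.0353 g 63.5
shift(before turn) [-0.3286  0.0366  0.0063] turn about tool z -0.0327
```

```bash
python3 -m handwheel '[[-0.041,0.0046,0,0],[-0.041,0.0046,0,0],[-0.041,0.0046,0,0],[-0.041,0.0046,0,0],[-0.041,0.0046,0,0],[-0.041,0.0046,0,0],[-0.041,0.0046,0,0],[-0.025,0.0034,0,0],[-0.012,0.001,0,0],[-0.0046,0,0,-0.0327]]'
python3 -m handwheel '[[0,0,0,0],[0,0,0,0],[0,0,0,0],[0,0,0,0],[0,0,0,0],[0,0,0,0],[0,0,0,0],[0,0,0,0],[0,0,0,0],[0,0,0,0]]'
python3 - <<'E'
from h import *
st();goal(.5836,-.0868,.065,np.radians(-5))
E
```

```text
t: 48.95
eef_pos: [0.583, -0.0881, 0.1756]
orientation: [-2.318, -2.12, 0.002]
wrist_force: [1.0, 0.2, -1.6]
gripper_width: 0.0347
grip_force: 63.5
t: 49.95
eef_pos: [0.5836, -0.0869, 0.1763]
orientation: [-2.317, -2.122, 0.0]
wrist_force: [0.3, 0.1, -1.1]
gripper_width: 0.0349
grip_force: 63.5
t 49.95 tcp [ 0.5836 -0.0869  0.1763] rot
 [[ 0.087  0.996 -0.   ]
 [ 0.996 -0.087 -0.   ]
 [-0.    -0.    -1.   ]] F [ 0.3  0.1 -1.1] w 0.0349 g 63.5
shift(before turn) [1.000e-04 0.000e+00 1.113e-01] turn about tool z -0.0003
```

```bash
python3 -m handwheel '[[0,0,0.018,0],[0,0,0.02,0],[0,0,0.02,0],[0,0,0.02,0],[0,0,0.018,0],[0,0,0.012,0],[0,0,0.004,0],[0,0,0,0],[0,0,0,0],[0,0,0,0]]'
python3 -m handwheel '[[0,0,0.003,0],[0,0,0.003,0],[0,0,0.003,0],[0,0,0.003,0],[0,0,0.003,0],[0,0,0.002,0],[0,0,0.002,0],[0,0,0.002,0],[0,0,0,0],[0,0,0,0]]'
python3 -m handwheel '[[0,0,0.0005,0],[0,0,0,0],[0,0,0,0],[0,0,0,0],[0,0,0,0],[0,0,0,0],[0,0,0,0],[0,0,0,0],[0,0,0,0],[0,0,0,0]]'
python3 -m handwheel '[[0,0,0,0],[0,0,0,0],[0,0,0,0],[0,0,0,0],[0,0,-0.01,0],[0,0,-0.02,0],[0,0,-0.03,0],[0,0,-0.03,0],[0,0,-0.025,0],[0,0,-0.012,0]]' 0.06
python3 - <<'E'
from wl import *
st();p,X=look()
rects(X,(.065,.09),(.5,.65),(-.35,-.03),'mod')
p=imaging.capture('top');X=cloud(p)
rects(X,(.035,.06),(.38,.52),(-.2,.15),'tab',5)
rects(X,(.005,.06),(.38,.51),(-.2,.15),'bar',50)
print([(np.round(w(p,r['at']),3).tolist(),round(r['score'],2)) for r in models.pinpoint(p,'bar_center')])
E
```

```text
t: 50.95
eef_pos: [0.5841, -0.0869, 0.0651]
orientation: [2.316, 2.122, 0.001]
wrist_force: [0.3, -0.6, -1.5]
gripper_width: 0.0347
grip_force: 63.5
t: 51.95
eef_pos: [0.5837, -0.087, 0.0441]
orientation: [-2.317, -2.122, -0.001]
wrist_force: [-5.8, 1.0, 16.0]
gripper_width: 0.0348
grip_force: 65.4
t: 52.95
eef_pos: [0.5837, -0.087, 0.044]
orientation: [-2.317, -2.122, -0.001]
wrist_force: [-7.5, 1.9, 25.3]
gripper_width: 0.0349
grip_force: 66.6
t: 53.95
eef_pos: [0.5844, -0.0872, 0.1725]
orientation: [2.316, 2.121, 0.003]
wrist_force: [0.1, 0.7, -0.8]
gripper_width: 0.06
grip_force: 0.0
t 53.95 tcp [ 0.5844 -0.0872  0.1725] rot
 [[ 0.088  0.996  0.003]
 [ 0.996 -0.088  0.   ]
 [ 0.     0.003 -1.   ]] F [ 0.1  0.7 -0.8] w 0.06 g 0.0
mod 442 z0.0781 [ 0.5869 -0.0496] [0.0005 0.056 ] 85.01
mod 1326 z0.0705 [ 0.583  -0.0867] [0.018  0.0358] 85.45
mod 1224 z0.0704 [ 0.5795 -0.1291] [0.0186 0.0354] 85.65
mod 1112 z0.0705 [ 0.5759 -0.171 ] [0.0185 0.0353] 85.08
mod 1009 z0.0704 [ 0.5725 -0.2125] [0.0187 0.0361] 85.79
bar 225 z0.0152 [0.448 0.065] [0.0942 0.0465] 84.03
[([0.195, 0.313, 0.009], 0.83), ([0.446, -0.01, 0.009], 0.76), ([0.578, 0.159, 0.001], 0.59)]
```

```bash
python3 -m handwheel '[[0.0015,-0.01,-0.008,0],[0.0015,-0.02,-0.01,0],[0.0015,-0.02,-0.01,0],[0.0015,-0.02,-0.01,0],[0.0015,-0.02,-0.01,0],[0.0015,-0.02,-0.01,0],[0.0015,-0.018,0,0],[0.0015,-0.01,0,0],[0,0,0,0],[0,0,0,0]]' 0.08
python3 - <<'E'
from wl import *
o=st();print(o['joint_pos']);p,X=look('pics/w3.png')
rects(X,(.03,.06),(.38,.52),(-.2,.15),'tab',30)
rects(X,(.005,.022),(.38,.51),(-.2,.15),'bar',50)
print([(np.round(w(p,r['at']),3).tolist(),round(r['score'],2)) for r in models.pinpoint(p,'bar_center')])
E
```

```text
t: 55.1
eef_pos: [0.4474, -0.0627, 0.2277]
orientation: [-2.316, -2.123, 0.0]
wrist_force: [-0.1, 0.4, 0.8]
gripper_width: 0.08
grip_force: 0.0
t 55.1 tcp [ 0.4474 -0.0627  0.2277] rot
 [[ 0.087  0.996 -0.   ]
 [ 0.996 -0.087  0.   ]
 [ 0.    -0.    -1.   ]] F [-0.1  0.4  0.8] w 0.08 g 0.0
[-0.68905759  0.04496513  0.72041309  2.12036338 -0.03553564  0.98774318
 -0.0366589 ]
tab 164 z0.0483 [0.4483 0.0175] [0.0048 0.0193] 85.23
tab 178 z0.0481 [ 0.445 -0.037] [0.0052 0.0189] 84.31
bar 1785 z0.0155 [0.4509 0.0567] [0.0706 0.0318] 87.66
bar 996 z0.0159 [ 0.4469 -0.0101] [0.0502 0.02  ] 85.8
bar 1614 z0.0164 [ 0.4422 -0.0859] [0.0828 0.0318] 86.78
[([0.448, -0.008, 0.008], 0.87), ([0.578, -0.129, 0.037], 0.7), ([0.575, -0.167, -0.001], 0.23)]
```

View pics/w3.png

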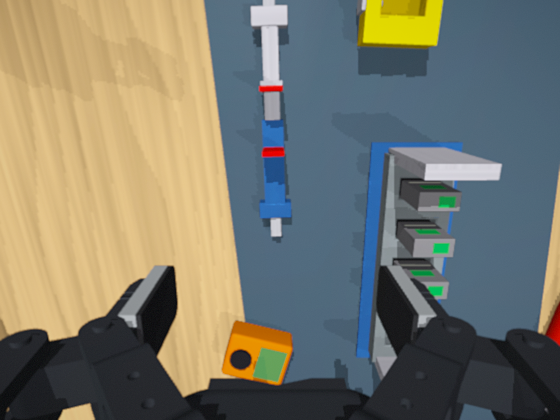

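```bash
python3 -m handwheel '[[0,0,0,0.14],[0,0,0,0.14],[0,0,0,0.14],[0,0,0,0.14],[0,0,0,0.14],[0,0,0,0.14],[0,0,0,0.14],[0,0,0,0.14],[0,0,0,0.14],[0,0,0,0.14]]'
python3 -m handwheel '[[0,0,0,0.1],[0,0,0,0.045],[0,-0.01,0.01,0],[0,-0.015,0.02,0],[0,-0.015,0.02,0],[0,-0.01,0.02,0],[0,-0.003,0.01,0],[0,0,0,0],[0,0,0,0],[0,0,0,0]]' 0.08
python3 - <<'E'
from wl import *
st();goal(.4467,-.0098,.019,np.radians(86.5))
p,X=look();rects(X,(.03,.06),(.38,.52),(-.2,.15),'tab',30)
E
```

```text
t: 56.2
eef_pos: [0.4476, -0.0631, 0.2276]
orientation: [3.138, 0.121, -0.001]
wrist_force: [-0.0, 0.1, -0.6]
gripper_width: 0.0802
grip_force: 0.0
t: 57.2
eef_pos: [0.4509, -0.0104, 0.1485]
orientation: [-3.14, 0.098, -0.002]
wrist_force: [-0.9, -0.4, -0.7]
gripper_width: 0.0798
grip_force: 0.0
t 57.2 tcp [ 0.4509 -0.0104  0.1485] rot
 [[ 0.998 -0.062  0.001]
 [-0.062 -0.998  0.   ]
 [ 0.001 -0.    -1.   ]] F [-0.9 -0.4 -0.7] w 0.0798 g 0.0
shift(before turn) [-0.0044 -0.0003  0.1295] turn about tool z -0.0012
tab 296 z0.0478 [ 0.4455 -0.0372] [0.0051 0.0201] 86.65
tab 298 z0.0478 [0.449  0.0175] [0.005  0.0193] 86.35
```

```bash
python3 -m handwheel '[[-0.004,-0.0003,0.01,0],[0,0,0.02,0],[0,0,0.02,0],[0,0,0.025,0],[0,0,0.025,0],[0,0,0.015,0],[0,0,0.01,0],[0,0,0.0035,0],[0,0,0,0],[0,0,0,0]]'
python3 - <<'E'
from wl import *
st();goal(.4472,-.0098,.019,np.radians(86.5))
E
```

```text
t: 58.25
eef_pos: [0.4468, -0.0094, 0.0199]
orientation: [-3.14, 0.097, -0.001]
wrist_force: [-0.5, -0.2, 0.3]
gripper_width: 0.0799
grip_force: 0.0
t 58.25 tcp [ 0.4468 -0.0094  0.0199] rot
 [[ 0.998 -0.062  0.001]
 [-0.062 -0.998  0.   ]
 [ 0.001 -0.    -1.   ]] F [-0.5 -0.2  0.3] w 0.0799 g 0.0
shift(before turn) [0.0004 0.0004 0.0009] turn about tool z -0.0008
```

Pinch, lift, and look.

```bash
python3 -m handwheel '[[0,0,0,0],[0,0,0,0],[0,0,0,0],[0,0,0,0],[0,0,0,0],[0,0,0,0],[0,0,0,0],[0,0,0,0],[0,0,0,0],[0,0,0,0]]' 0.02 50
python3 -m handwheel '[[0,0,-0.005,0],[0,0,-0.01,0],[0,0,-0.02,0],[0,0,-0.02,0],[0,0,-0.025,0],[0,0,-0.025,0],[0,0,-0.025,0],[0,0,-0.012,0],[0,0,-0.005,0],[0,0,0,0]]'
python3 - <<'E'
from wl import *
st();p,X=look('pics/w4.png')
z0=robot.get_obs()['eef_pos'][2]-.019
rects(X,(z0+.005,z0+.03),(.38,.52),(-.2,.15),'bar',50)
rects(X,(z0+.03,z0+.055),(.38,.52),(-.2,.15),'tab',50)
p=imaging.capture('scene');cv2.imwrite('pics/s4.png',cv2.resize(p['frame'][120:320,130:400],None,fx=2.9,fy=2.9))
goal(.5763,-.17,.16,np.radians(85))
E
```

```text
t: 59.25
eef_pos: [0.4481, -0.0102, 0.0207]
orientation: [-3.14, 0.099, -0.005]
wrist_force: [-2.4, -7.2, 29.5]
gripper_width: 0.0352
grip_force: 46.9
t: 60.25
eef_pos: [0.4464, -0.009, 0.1664]
orientation: [-3.139, 0.096, -0.001]
wrist_force: [-0.5, 0.5, -2.2]
gripper_width: 0.0349
grip_force: 50.8
t 60.25 tcp [ 0.4464 -0.009   0.1664] rot
 [[ 0.998 -0.061  0.   ]
 [-0.061 -0.998  0.001]
 [ 0.    -0.001 -1.   ]] F [-0.5  0.5 -2.2] w 0.0349 g 50.8
bar 19718 z0.1615 [ 0.446  -0.0092] [0.2129 0.0331] 86.57
tab 2268 z0.1931 [0.4493 0.0081] [0.0236 0.0169] 34.24
tab 2287 z0.1932 [ 0.4473 -0.027 ] [0.0175 0.0237] 48.89
shift(before turn) [0.14   0.1523 0.0055] turn about tool z 0.0258
```

View pics/w4.png

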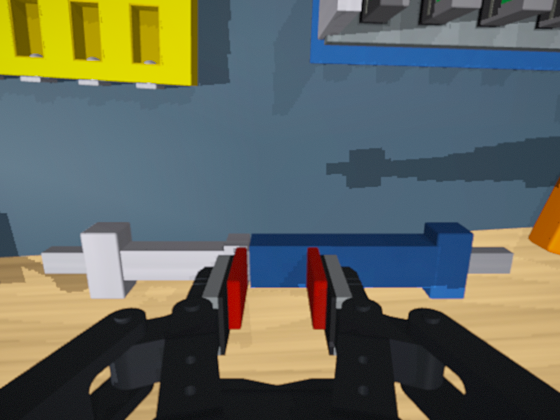

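View pics/s4.png

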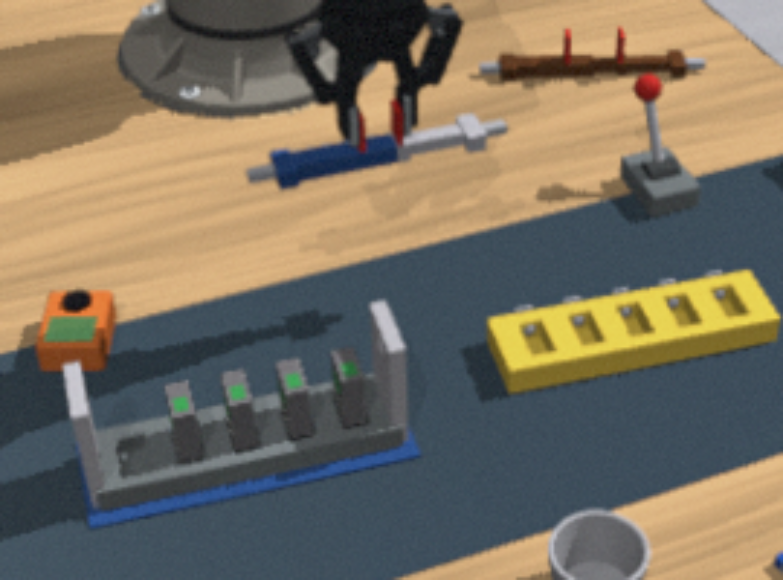

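```bash
python3 -m handwheel '[[0.01,0.012,0,0],[0.018,0.02,0,0],[0.02,0.022,0,0],[0.02,0.022,0,0],[0.02,0.022,0,0],[0.02,0.022,0,0],[0.016,0.018,0,0],[0.011,0.01,0,0],[0.005,0.0043,0,0],[0,0,0,0.0258]]'
python3 -m handwheel '[[0,0,0,0],[0,0,0,0],[0,0,0,0],[0,0,0,0],[0,0,0,0],[0,0,0,0],[0,0,0,0],[0,0,0,0],[0,0,0,0],[0,0,0,0]]'
python3 - <<'E'
from wl import *
o=st();goal(.5763,-.17,.13,np.radians(85));p,X=look()
z0=o['eef_pos'][2]-.021
rects(X,(z0+.005,z0+.03),(.5,.65),(-.35,.0),'bar',50)
rects(X,(.09,.11),(.5,.65),(-.35,.0),'cheek',50)
x,y,z=X[...,0],X[...,1],X[...,2]
m=(abs(z-z0-.012)<.01)
for a in (-.25,-.22,-.11,-.09): k=m&(abs(y-a)<.008)&(abs(x-.576)<.03); print(a,k.sum(),np.nanpercentile(z[k],90))
E
```

```text
t: 61.35
eef_pos: [0.5766, -0.1702, 0.1656]
orientation: [3.138, -0.14, -0.002]
wrist_force: [0.5, 0.1, -0.9]
gripper_width: 0.0346
grip_force: 50.7
t: 62.35
eef_pos: [0.5768, -0.1701, 0.1663]
orientation: [3.139, -0.138, -0.0]
wrist_force: [-0.5, -0.3, -2.0]
gripper_width: 0.0352
grip_force: 50.7
t 62.35 tcp [ 0.5768 -0.1701  0.1663] rot
 [[ 0.996 -0.087 -0.   ]
 [-0.087 -0.996 -0.   ]
 [-0.     0.    -1.   ]] F [-0.5 -0.3 -2. ] w 0.0352 g 50.7
shift(before turn) [-0.0005 -0.0001  0.0363] turn about tool z -0.0003
bar 20031 z0.1612 [ 0.5767 -0.1706] [0.2125 0.0327] 85.07
cheek 1489 z0.1002 [ 0.5931 -0.0563] [0.0137 0.0433] 84.48
cheek 1520 z0.1002 [ 0.5729 -0.2853] [0.0136 0.0439] 84.96
-0.25 2264 0.16266186752490744
-0.22 1946 0.1626514709632801
-0.11 1664 0.16083328271818711
-0.09 2069 0.16232289912813264
```

```bash
python3 -m handwheel '[[-0.0003,0,0.006,0],[0,0,0.008,0],[0,0,0.008,0],[0,0,0.008,0],[0,0,0.004,0],[0,0,0,0],[0,0,0,0],[0,0,0,0],[0,0,0,0],[0,0,0,0]]'
python3 -m handwheel '[[0,0,0.004,0],[0,0,0.006,0],[0,0,0.006,0],[0,0,0.006,0],[0,0,0.006,0],[0,0,0.004,0],[0,0,0.002,0],[0,0,0.0008,0],[0,0,0,0],[0,0,0,0]]'
python3 - <<'E'
from h import *
st()
E
```

```text
t: 63.4
eef_pos: [0.5766, -0.1701, 0.1325]
orientation: [3.139, -0.137, 0.001]
wrist_force: [-0.0, -0.2, -2.1]
gripper_width: 0.0346
grip_force: 50.7
t: 64.4
eef_pos: [0.5766, -0.1701, 0.0977]
orientation: [3.139, -0.137, 0.0]
wrist_force: [0.6, -0.4, -1.7]
gripper_width: 0.0349
grip_force: 50.7
t 64.4 tcp [ 0.5766 -0.1701  0.0977] rot
 [[ 0.996 -0.087  0.   ]
 [-0.087 -0.996 -0.   ]
 [ 0.     0.    -1.   ]] F [ 0.6 -0.4 -1.7] w 0.0349 g 50.7
```

```bash
python3 -m handwheel '[[0,0,0.0012,0],[0,0,0,0],[0,0,0,0],[0,0,0,0],[0,0,0,0],[0,0,0,0],[0,0,0,0],[0,0,0,0],[0,0,0,0],[0,0,0,0]]'
python3 -m handwheel '[[0,0,0,0],[0,0,0,0],[0,0,0,0],[0,0,0,0],[0,0,0,0],[0,0,0,0],[0,0,0,0],[0,0,0,0],[0,0,0,0],[0,0,0,0]]' 0.048
python3 -m handwheel '[[0,0,0,0],[0,0,0,0],[0,0,0,0],[0,0,0,0],[0,0,0,0],[0,0,0,0],[0,0,0,0],[0,0,0,0],[0,0,0,0],[0,0,0,0]]' 0.075
python3 - <<'E'
from wl import *
o=st();p,X=look('pics/w5.png')
rects(X,(.08,.096),(.5,.65),(-.35,.0),'bar',50)
rects(X,(.098,.11),(.5,.65),(-.35,.0),'cheek',50)
E
```

```text
t: 65.4
eef_pos: [0.5765, -0.17, 0.0963]
orientation: [3.139, -0.137, -0.0]
wrist_force: [0.1, -0.4, -2.2]
gripper_width: 0.035
grip_force: 50.7
t: 66.4
eef_pos: [0.5765, -0.17, 0.0963]
orientation: [3.139, -0.137, -0.0]
wrist_force: [-0.2, -0.1, -1.1]
gripper_width: 0.0479
grip_force: 7.5
t: 67.4
eef_pos: [0.5765, -0.1701, 0.0963]
orientation: [3.139, -0.138, -0.0]
wrist_force: [-0.5, 0.0, -0.7]
gripper_width: 0.0747
grip_force: 0.0
t 67.4 tcp [ 0.5765 -0.1701  0.0963] rot
 [[ 0.996 -0.087 -0.   ]
 [-0.087 -0.996 -0.   ]
 [-0.     0.    -1.   ]] F [-0.5  0.  -0.7] w 0.0747 g 0.0
bar 24016 z0.0939 [ 0.5763 -0.1699] [0.2433 0.0575] 85.08
cheek 3098 z0.1004 [ 0.5664 -0.2843] [0.0138 0.057 ] 85.65
cheek 2376 z0.1004 [ 0.5863 -0.0576] [0.0133 0.0567] 80.85
cheek 360 z0.1042 [ 0.5752 -0.1943] [0.0047 0.0196] 70.78
cheek 367 z0.1043 [ 0.5792 -0.146 ] [0.0198 0.005 ] 9.44
cheek 124 z0.1083 [ 0.579  -0.1329] [0.0007 0.0204] 84.94
cheek 124 z0.1082 [ 0.5723 -0.2076] [0.0007 0.0208] 84.91
```

View pics/w5.png

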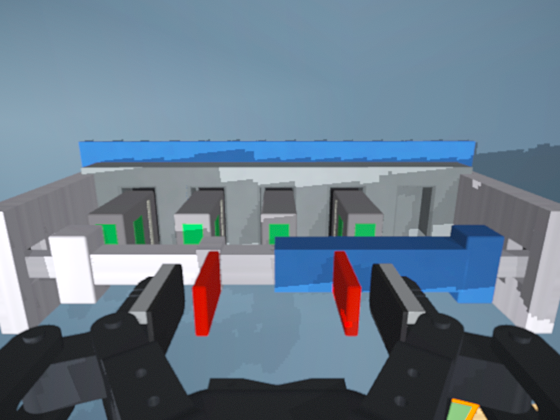

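```bash
python3 -m handwheel '[[0,0,-0.01,0],[0,0,-0.01,0],[0,0,-0.02,0],[0,0,-0.02,0],[0,0,-0.02,0],[0,0,-0.02,0],[0,0,-0.01,0],[0,0,0,0],[0,0,0,0],[0,0,0,0]]'
python3 - <<'E'
from wl import *
o=st();p,X=look()
x,y,z=X[...,0],X[...,1],X[...,2]
u=np.array([.0872,.9962]);v=np.array([.9962,-.0872]);a=(x-.5763)*u[0]+(y+.17)*u[1];b=(x-.5763)*v[0]+(y+.17)*v[1]
for c in (-95,-90,-70,-50,0,50,70,90,95):
    k=(abs(a-c/1000)<.003)&(abs(b)<.006)&(z>.08)&(z<.12); print(c,k.sum(),np.round(np.median(z[k]),4) if k.any() else None)
k=(abs(b)<.02)&(z>.104)&(z<.13);print('tab top',np.median(z[k]))
k=(abs(abs(a)-.115)<.004)&(z>.09);print('cheek',np.median(z[k]))
k=(z>.085)&(z<.097)&(abs(a)<.1);r=cv2.minAreaRect(X[k][:,:2].astype(np.float32));print('bar',r)
print([(n,np.round(w(p,r['at']),4).tolist(),round(r['score'],2)) for n in('pin_a','recess_left','bar_center') for r in models.pinpoint(p,n)[:2]])
E
```

```text
t: 68.45
eef_pos: [0.576, -0.1699, 0.2055]
orientation: [-3.139, 0.137, 0.002]
wrist_force: [-0.4, -0.6, 0.2]
gripper_width: 0.0752
grip_force: 0.0
t 68.45 tcp [ 0.576  -0.1699  0.2055] rot
 [[ 0.996 -0.087 -0.001]
 [-0.087 -0.996  0.   ]
 [-0.001  0.    -1.   ]] F [-0.4 -0.6  0.2] w 0.0752 g 0.0
-95 98 0.0953
-90 136 0.0957
-70 141 0.0955
-50 135 0.0957
0 129 0.0952
50 131 0.0942
70 134 0.0943
90 136 0.0959
95 99 0.0955
tab top 0.1269213120738547
cheek 0.10044446750562593
bar ((0.5764037370681763, -0.16999879479408264), (0.19996610283851624, 0.03235853463411331), 84.96265411376953)
[('pin_a', [0.5835, -0.0539, 0.0872], 0.58), ('pin_a', [0.5647, -0.2886, 0.0893], 0.57), ('recess_left', [0.5873, -0.0521, 0.0866], 0.83), ('bar_center', [0.5745, -0.1673, 0.089], 0.88)]
```

```bash
python3 -m handwheel '[[0,0,0,0],[0,0,0,0],[0,0,0,0],[0,0,0.01,0],[0,0,0.02,0],[0,0,0.02,0],[0,0,0.02,0],[0,0,0.02,0],[0,0,0.01,0],[0,0,0.005,0]]' 0 30
python3 -m handwheel '[[0,0,0.001,0],[0,0,0.001,0],[0,0,0.001,0],[0,0,0.001,0],[0,0,0.001,0],[0,0,0.001,0],[0,0,0.001,0],[0,0,0.001,0],[0,0,0,0],[0,0,0,0]]'
```

```text
t: 69.65
eef_pos: [0.5759, -0.1701, 0.1002]
orientation: [3.138, -0.138, -0.002]
wrist_force: [0.2, -0.3, -0.2]
gripper_width: 0.0001
grip_force: 0.0
t: 70.65
eef_pos: [0.5766, -0.1702, 0.0934]
orientation: [3.138, -0.138, 0.0]
wrist_force: [0.6, -1.0, 1.5]
gripper_width: -0.0
grip_force: 0.9
```

```bash
python3 -m handwheel '[[0,0,0.001,0],[0,0,0.001,0],[0,0,0.0005,0],[0,0,0.0005,0],[0,0,0,0],[0,0,0,0],[0,0,0,0],[0,0,0,0],[0,0,0,0],[0,0,0,0]]'
python3 -m handwheel '[[0,0,0.0005,0],[0,0,0.0005,0],[0,0,0,0],[0,0,0,0],[0,0,0,0],[0,0,0,0],[0,0,0,0],[0,0,0,0],[0,0,0,0],[0,0,0,0]]'
```

```text
t: 71.65
eef_pos: [0.5765, -0.17, 0.0903]
orientation: [3.139, -0.137, -0.0]
wrist_force: [0.8, 0.6, 1.1]
gripper_width: 0.0001
grip_force: 0.8
t: 72.65
eef_pos: [0.5766, -0.1701, 0.0899]
orientation: [-3.138, 0.138, -0.001]
wrist_force: [-3.3, 2.8, 14.3]
gripper_width: 0.0
grip_force: 6.9
```

```bash
python3 -m handwheel '[[0,0,-0.01,0],[0,0,-0.01,0],[0,0,-0.02,0],[0,0,-0.02,0],[0,0,-0.02,0],[0,0,-0.02,0],[0,0,-0.01,0],[0,0,-0.01,0],[0,0,-0.01,0],[0,0,0,0]]'
python3 - <<'E'
from wl import *
o=st();p,X=look()
x,y,z=X[...,0],X[...,1],X[...,2]
u=np.array([.0872,.9962]);v=np.array([.9962,-.0872]);a=(x-.5763)*u[0]+(y+.17)*u[1];b=(x-.5763)*v[0]+(y+.17)*v[1]
for c in (-95,-70,-50,0,50,70,95):
    k=(abs(a-c/1000)<.003)&(abs(b)<.006)&(z>.08)&(z<.12); print(c,k.sum(),np.round(np.median(z[k]),4) if k.any() else None)
k=(z>.083)&(z<.097)&(abs(a)<.1);r=cv2.minAreaRect(X[k][:,:2].astype(np.float32));print('bar',r)
k=(z>.1)&(abs(a)<.05)&(b>-.02)&(z<.13);print('tabs a',np.percentile(a[k],[1,50,99]))
goal(.364,.279,.2,np.radians(0))
E
```

```text
t: 73.65
eef_pos: [0.5769, -0.1702, 0.2203]
orientation: [3.139, -0.137, 0.002]
wrist_force: [0.0, -0.2, -0.3]
gripper_width: 0.0001
grip_force: 0.0
t 73.65 tcp [ 0.5769 -0.1702  0.2203] rot
 [[ 0.996 -0.087  0.001]
 [-0.087 -0.996 -0.   ]
 [ 0.001  0.    -1.   ]] F [ 0.  -0.2 -0.3] w 0.0001 g 0.0
-95 87 0.0901
-70 115 0.0905
-50 117 0.0905
0 115 0.0903
50 117 0.0889
70 114 0.0889
95 92 0.0902
bar ((0.576629638671875, -0.170044407248497), (0.19991019368171692, 0.03240932151675224), 84.96680450439453)
tabs a [-0.02891504  0.02385297  0.02882147]
shift(before turn) [-0.2511 -0.4288  0.0194] turn about tool z 1.4833
```

```bash
python3 -m handwheel '[[0,0,0,-0.149],[0,0,0,-0.149],[0,0,0,-0.149],[0,0,0,-0.149],[0,0,0,-0.149],[0,0,0,-0.149],[0,0,0,-0.149],[0,0,0,-0.149],[0,0,0,-0.149],[0,0,0,-0.149]]' 0.05
python3 -m handwheel '[[0,0,0,-0.08],[0,0,0,-0.0783],[0,0,0,0],[0,0,0,0],[0,0,0,0],[0,0,0,0],[0,0,0,0],[0,0,0,0],[0,0,0,0],[0,0,0,0]]'
python3 - <<'E'
from wl import *
st();goal(.364,.279,.2,np.radians(0))
E
```

```text
t: 74.7
eef_pos: [0.5761, -0.1699, 0.2184]
orientation: [-2.393, -2.033, 0.002]
wrist_force: [-0.6, -1.4, 0.2]
gripper_width: 0.0502
grip_force: 0.0
t: 75.7
eef_pos: [0.5765, -0.1701, 0.2193]
orientation: [-2.233, -2.21, 0.0]
wrist_force: [-0.4, -0.7, -0.1]
gripper_width: 0.0501
grip_force: 0.0
t 75.7 tcp [ 0.5765 -0.1701  0.2193] rot
 [[ 0.01  1.   -0.  ]
 [ 1.   -0.01 -0.  ]
 [-0.   -0.   -1.  ]] F [-0.4 -0.7 -0.1] w 0.0501 g 0.0
shift(before turn) [ 0.4469 -0.2171  0.0193] turn about tool z -0.0102
```

```bash
python3 -m handwheel '[[0.02,-0.01,0,0],[0.034,-0.016,0,0],[0.034,-0.016,0,0],[0.034,-0.016,0,0],[0.034,-0.016,0,0],[0.034,-0.016,0,0],[0.034,-0.016,0,0],[0.034,-0.016,0,0],[0.034,-0.016,0,0],[0.034,-0.016,0,0]]'
python3 -m handwheel '[[0.034,-0.018,0,0],[0.034,-0.018,0,0],[0.03,-0.017,0,0],[0.02,-0.008,0,0],[0.0029,-0.0021,0,0],[0,0,0,0],[0,0,0,0],[0,0,0,0],[0,0,0,0],[0,0,0,0]]'
python3 - <<'E'
from wl import *
st();goal(.364,.279,.075)
p=imaging.capture('scene')
print([(np.round(w(p,r['at']),3).tolist(),round(r['score'],2)) for r in models.pinpoint(p,'isolator_tip')])
E
```

```text
t: 76.7
eef_pos: [0.425, 0.1587, 0.2196]
orientation: [2.233, 2.21, 0.001]
wrist_force: [0.4, -0.2, 0.4]
gripper_width: 0.0502
grip_force: 0.0
t: 77.7
eef_pos: [0.3641, 0.2786, 0.2194]
orientation: [2.233, 2.209, 0.0]
wrist_force: [0.6, -0.4, 0.8]
gripper_width: 0.05
grip_force: 0.0
t 77.7 tcp [0.3641 0.2786 0.2194] rot
 [[ 0.011  1.     0.   ]
 [ 1.    -0.011 -0.   ]
 [-0.     0.    -1.   ]] F [ 0.6 -0.4  0.8] w 0.05 g 0.0
shift(before turn) [ 4.000e-04 -1.000e-04  1.444e-01] turn about tool z 0
[([0.365, 0.279, 0.091], 0.62), ([0.577, 0.159, -0.005], 0.54)]
```

```bash
python3 -m handwheel '[[0,0,0.02,0],[0,0,0.03,0],[0,0,0.03,0],[0,0,0.03,0],[0,0,0.024,0],[0,0,0.01,0],[0,0,0,0],[0,0,0,0],[0,0,0,0],[0,0,0,0]]'
python3 -m handwheel '[[0,0.01,0,0],[0,0.01,0,0],[0,0.01,0,0],[0,0.01,0,0],[0,0.01,0,0],[0,0.01,0,0],[0,0.01,0,0],[0,0.01,0,0],[0,0.008,0,0],[0,0,0,0]]'
python3 -m handwheel '[[0,-0.008,0,0],[0,-0.004,0,0],[0,0,-0.03,0],[0,0,-0.04,0],[0,0,-0.04,0],[0,0,-0.03,0],[0,0,-0.01,0],[0,0,0,0],[0,0,0,0],[0,0,0,0]]'
python3 - <<'E'
from wl import *
st()
X=cloud(imaging.capture('top'));x,y,z=X[...,0],X[...,1],X[...,2]
m=(z>.08)&(z<.11)&(x>.33)&(x<.48)&(y>.26)&(y<.30);print(m.sum(),np.median(X[m],0))
p=imaging.capture('scene');cv2.imwrite('pics/s6.png',cv2.resize(p['frame'][120:320,130:400],None,fx=2.9,fy=2.9))
print([(np.round(w(p,r['at']),3).tolist(),round(r['score'],2)) for r in models.pinpoint(p,'isolator_tip')])
E
```

```text
t: 78.8
eef_pos: [0.3643, 0.2794, 0.0763]
orientation: [-2.233, -2.21, -0.003]
wrist_force: [-0.4, 0.2, -0.5]
gripper_width: 0.0501
grip_force: 0.0
t: 79.8
eef_pos: [0.4526, 0.278, 0.0751]
orientation: [-2.233, -2.209, 0.0]
wrist_force: [-0.0, 0.1, 0.6]
gripper_width: 0.0499
grip_force: 0.0
t: 80.8
eef_pos: [0.4391, 0.2779, 0.2238]
orientation: [-2.232, -2.21, 0.004]
wrist_force: [0.6, -0.2, -0.8]
gripper_width: 0.05
grip_force: 0.0
t 80.8 tcp [0.4391 0.2779 0.2238] rot
 [[ 0.01   1.    -0.002]
 [ 1.    -0.01  -0.002]
 [-0.002 -0.002 -1.   ]] F [ 0.6 -0.2 -0.8] w 0.05 g 0.0
23 [0.44507147 0.27181907 0.10126877]
[([0.582, -0.089, 0.023], 0.66), ([0.443, 0.273, 0.09], 0.53)]
```

View pics/s6.png

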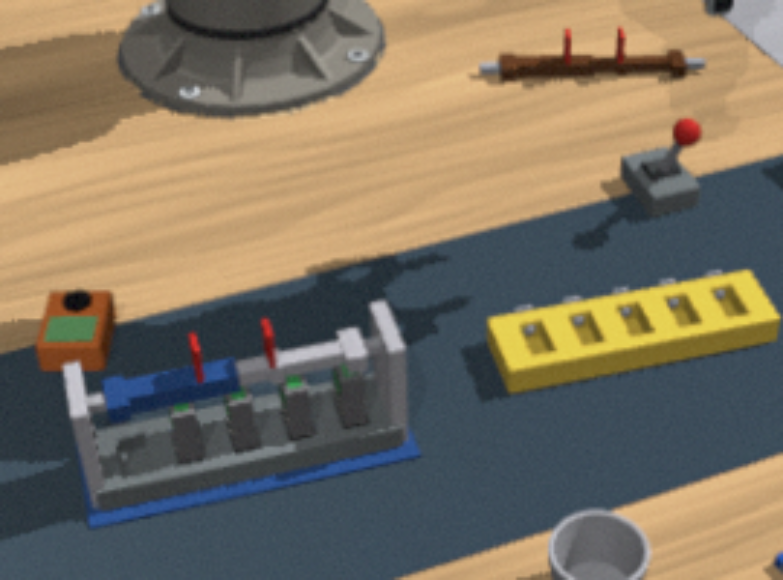

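The crop shows four modules under the bar in the bay, both pins in the cheeks with the tabs (195,357) and (267,343) up, and the isolator knob (687,131) leaning to ON. Handing in.

```bash
python3 -c "
from cell import robot
print(robot.finish_job())"
```

```text
the job is handed in; nothing more can be done
None
```

The job is handed in (no verdict was returned): the isolator was switched off, all four modules present are fully home, the locking bar is seated in both recesses with its tabs up, the isolator is back on, and I did not touch the meter, tin or screwdriver.

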